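# Set up the viewing lamp for a pair of hammered cuffs

### The arm

A 7-joint arm with a two-finger parallel gripper is mounted at the origin on the work surface. World frame = base frame: x ahead of the robot, y to its left, z up, the work surface at z = 0. Lengths are in m, angles in rad, forces in N, time in s.
With the tool pointing down it reaches from about 0.425 to 0.875 m from the base axis. Payload 8.4 kg.
Tool frame: the origin (TCP) lies between the finger pads; the fingertips stand 14 mm ahead of it and the grasp point (between the pads) lies 5 mm behind it; z points along the fingers, y is the direction in which the jaws open and shut (so a half turn about z gives the same grasp; the last joint's range is limited). The gripper opens to 85 mm and grips with 20 to 120 N. Pads are 22 mm wide; open, the fingers measure 114 mm over their backs; the gripper's body (76 mm by 85 mm) begins 54 mm behind the grasp point. The pads swing forward as they close: fully open they stand 13 mm farther back than shut.
Start: joints at [1.08, 0.333, 0.04, 1.465, -0.013, 1.343, -0.059], TCP at [0.248, -0.601, 0.212] pointing down, gripper open.
Joint ranges: [-2.58, 2.58], [-0.38, 2.09], [-1.3, 1.39], [0.25, 2.4], [-1.5, 4.64], [0.08, 2.09], [-2.65, 2.65]. Speed limits (rad/s): [2.22, 2.22, 2.79, 2.79, 3.14, 3.14, 3.14].

### API

Orientations are given as a 3x3 rotation matrix whose columns are the frame's x, y, z axes.
In Python, from rig import readout, grab_frame, camera_info, close_job, search_frame, place_of gives the robot as it stands.
- The arm moves only by the tool move_arm, never from a script. Its argument "plan" is a list of rows, each an object with "delta_pos": the shift along the tool's x, y, z in mm, a list of three; "spin": the turn about the tool's z in degrees; "jaw": the finger opening in mm, from 0 to 85.4. In form: [{"delta_pos": [x, y, z], "spin": spin, "jaw": jaw}, ...]. A call has 1 to 8 rows; each row is the pose to reach, as a shift and turn from the pose commanded when the call began, along the tool's axes at that moment; what a row does not reach only later rows make up. A row lasts 1/10 s, in which the tool goes at most 50 mm and 8.59 degrees, less where a joint would pass 70% of its speed; a pose out of reach is approached as far as the arm can. A call with a gripper value outside its range is refused whole. The fingers move at their own pace and stop on an object; "grip_force" is the grip in N (left out, the last holds). Time passes only in rows, so rows that repeat a pose let the fingers close. It gives the time, the measured TCP pose, the force and the opening at its end, in the units of the state.
- readout.state(): the state, without advancing time (a new reading comes with each control period).
- grab_frame(name): name is "scene" or "side" or "wrist"; returns (picture, depth): 400x640x3 uint8, blue, green, red; 400x640 float32, m along the optical axis (not along the pixel's ray), 0 where there is no reading.
- camera_info(name): a dict with "fx", "fy", "cx", "cy" (pixels), "R" (3x3) and "t" (3): a world point X has camera coordinates R X + t; the wrist camera has in their place "tool_from_camera" (4x4, takes a point from camera to tool coordinates, whose origin is the TCP and whose axes are the flange's). Camera axes: x right, y down, z forward; pixel columns grow to the right and rows downward; lengths in m; the calibration is good to about 2 mm. A picture is of the moment at which its call begins: read the wrist's pose just before it. camera_info takes no time and is no camera call.
- close_job(): hands the job in, once; it reports no verdict.
Trained networks look in the newest picture that a camera, given by its name, has taken for a name from the list of things; names that differ only in an ending like _2 or _b are one class to them, and where a whole thing is asked for, a point or a joint stands for the part that bears it (a point fixed in the world has none). Each returns a list of dicts, best first, with "score" (0 to 1); they miss things now and then, are a little off and sometimes report something else, mostly with a low value. They report only what shows in the picture. A call takes as long as a camera call.
- search_frame(camera, name): "position" ([x, y, z] in m, in world coordinates, good to about 4 mm: the middle of the surface that is visible of it).
- place_of(camera, name): "position" ([x, y, z] in m, in world coordinates, good to about 4 mm: a listed point, or the origin of a listed thing).
The state is a dict: "clock": time; "qpos": joint angles; "joint_velocities": joint speeds; "joint_torque": joint torques, N m; "tool_pos": TCP position; "tcp_rot": TCP orientation; "wrist_force": force on the tool from outside, world axes, zero at the start; "wrist_torque": the same for the moment, N m; "finger_gap": opening from 0.0 (shut) to 1.0 (fully open).
Only numpy, scipy, OpenCV 4.12 (cv2) and the standard library are available. Lean on these libraries where they do the work, as an engineer would, in place of code of your own. Each camera call takes 0.05 s, during which the arm holds its last target.

### The job

First raise the hood of the folding viewing lamp to 55 degrees from closed, and leave it standing there. Then take the two open copper cuffs from the wooden tray and set them gently down, flat and side by side, on the lamp's white plate under the hood, ready for comparing their hammer marks. Leave the closed bangle in the tray, and the hammers, mallet and pliers where they lie.

Things in the scene. Friction and masses are not known exactly. Their poses are not given: they have to be found in the camera images.
- lamp: Folding jewellery viewing lamp, grey, fixed to the bench; its base is 250 mm wide (its y) and 230 mm deep. Origin on the bench below the middle of the lamp, 5 mm behind the middle of the base; x points to the back (base from x -120 to +110 mm), so the front looks to -x; z up. A white viewing plate, 160 mm (x) by 225 mm (y), makes the top of the base, 30 mm above the bench. A hinge housing stands along the back edge (x 63 to 109 mm, up to 54 mm high).
- plate (a point): Middle of the upper face of the white viewing plate, at (-30, 0, 30) mm in the lamp's frame, with the lamp's axes. The plate reaches 80 mm from it along x and 112 mm along y.
- hood (a joint): Angle of the hood in rad: 0 closed (level over the plate), growing as its front edge rises; 55 degrees is 0.96. It starts a little ajar, and the stop is at 1.9. The hinge is stiff: 0.65 N m of friction against a hood of about 0.32 kg, so the hood stays at any angle where it is left; lifting at the handle takes about 3 to 6 N.
- hood_hinge (a point): Middle of the hood's hinge axis, at (85, 0, 66) mm in the lamp's frame; the axis runs along the lamp's y. This point's axes turn with the hood. In these axes the hood is a shallow inverted tray, 250 mm wide, from x +5 to -200 mm: its top sheet lies at z 0 to 4 mm, side and front skirts 4 mm thick hang to z -32 mm, two light tubes run along y under the sheet down to z -17 mm.
- hood_handle (a point): Middle of the black carrying handle at the hood's front: a round bar of 10 mm diameter, straight for 96 mm along y, 35 mm clear ahead of the hood's front skirt (axis to face), at (-235, 0, -14) mm in the axes of hood_hinge; this point's axes turn with the hood. With the hood closed the bar is 52 mm above the bench.
- tray: Wooden tray, fixed to the bench, 240 mm (x) by 340 mm (y), 28 mm high; walls and floor 7 mm thick. Its frame's origin lies on the bench, 25 mm behind (+x of) the tray's middle. It holds the two cuffs and the bangle, in any order of places.
- cuff_1: One of two like copper cuffs, lying on its edge like the letter C: a band 4 mm thick and 32 mm high, bent to an oval 60 mm along its y and 48 mm along its x, open with a gap of about 25 mm in the middle of its -x side. Origin at the centre of the oval, on the underside; z up. About 70 g. The outside of the two rounded ends (at y +30 and -30 mm) is free to be gripped.
- cuff_2: The other copper cuff, the same in shape and size as cuff_1, with the same axes.
- bangle: A closed copper bangle with the same outline as the cuffs (60 x 48 x 32 mm) but no gap; origin at the centre, on the underside. Stays in the tray.
- hammer_1: Planishing hammer lying on the bench in front of the lamp, 200 mm long, 29 mm high; origin below the middle of the steel head, the red-brown handle runs 185 mm along its -x. To be left alone.
- hammer_2: Ball-ended hammer lying on the bench near the right-hand side, 200 mm long, 29 mm high; origin below the middle of the steel head, handle along its -x. To be left alone.
- mallet: Wooden mallet lying on the bench in front of the tray: head 60 mm in diameter and 90 mm long, handle 200 mm along its -x; origin below the middle of the head. To be left alone.
- pliers: Pliers lying on the bench near the left-hand side, 140 mm long, 9 mm high; origin below the pivot. To be left alone.

How it is judged:
By the outcome, as a careful person would: the job done as asked, in the order asked, and still so for the second after the job is handed in, with the robot touching nothing.
It also fails if it takes over 72 s, if anything falls off the work surface, if the arm or the gripper's body presses on something with over 40 N, if the wrist force passes 120 N, or if a joint passes its speed limit or range.

## Working session

There is one attempt and no reset: what is moved stays moved. The work goes in short steps, Python scripts to look and compute and a tool call to move; the robot and the scene stay as the last step left them, time stands still between calls to the robot, and variables do not carry over. Pictures are saved under pics/ and viewed, and the job is handed in when it is done.

Besides the shell and the picture viewer there is one more tool, called by a JSON object that holds its "api" and its "payload", one argument or row to a line. move_arm: Moves the arm, as the interface text tells. Its arguments: {"type":"object","properties":{"plan":{"type":"array","items":{"type":"object","properties":{"delta_pos":{"type":"array","items":{"type":"number"}},"spin":{"type":"number"},"jaw":{"type":"number"}}}},"grip_force":{"type":"number"}},"required":["plan"]}

```bash
ls; mkdir -p pics
cat > h.py <<'E'
import numpy as np,cv2
from rig import readout, grab_frame, camera_info, close_job, search_frame, place_of
def snap(c,fn):
    p,d=grab_frame(c); cv2.imwrite('pics/'+fn,p); np.save('pics/'+fn[:-4]+'.npy',d); return p,d
def world(c,d,u,v,st=None):
    k=camera_info(c); z=d[int(v),int(u)]
    pc=np.array([(u-k['cx'])/k['fx']*z,(v-k['cy'])/k['fy']*z,z])
    if c!='wrist': return np.array(k['R']).T@(pc-np.array(k['t']))
    T=np.array(k['tool_from_camera']); pt=T[:3,:3]@pc+T[:3,3]
    return np.array(st['tcp_rot'])@pt+np.array(st['tool_pos'])
E
python3 - <<'E'
from h import *
np.set_printoptions(precision=4,suppress=True)
s=readout.state(); print(s)
for c in ['scene','side']:
    snap(c,c+'0.png'); k=camera_info(c); print(c,k['fx'],(-np.array(k['R']).T@np.array(k['t'])))
    for n in ['lamp','plate','hood','hood_hinge','hood_handle','tray','cuff_1','bangle'] if c=='scene' else ['cuff_1','bangle','hood_handle','plate','hood_hinge']:
        for r in place_of(c,n)if n!='hood' else search_frame(c,n): print(c,n,r)
print(readout.state()['clock'])
E
```

```text
pics
{'clock': 0.0, 'qpos': array([ 1.0798,  0.3339,  0.0398,  1.4663, -0.0134,  1.3433, -0.0585]), 'joint_velocities': array([-0.0019,  0.0002, -0.0006,  0.0003, -0.0027, -0.0011,  0.0021]), 'joint_torque': array([ -0.    , -65.8565,   1.3652, -40.5555,   0.0167,   0.0129,
         0.0001]), 'tool_pos': array([ 0.248 , -0.6003,  0.2106]), 'tcp_rot': array([[ 0.9242,  0.3819, -0.0007],
       [ 0.3819, -0.9242,  0.0014],
       [-0.0001, -0.0016, -1.    ]]), 'wrist_force': array([ 0.2044,  0.3035, -0.3482]), 'wrist_torque': array([-0.0072,  0.0183,  0.0672]), 'finger_gap': 1.0046735266871767}
scene 402.2604435416107 [ 1.1386 -0.6196  0.8541]
scene lamp {'position': [0.5963, -0.2103, 0.0006], 'score': 0.78}
scene lamp {'position': [0.3925, 0.5323, -0.0], 'score': 0.59}
scene hood {'position': [0.5921, -0.2315, 0.0904], 'score': 0.9}
scene hood_hinge {'position': [0.6798, -0.22, 0.071], 'score': 0.79}
scene hood_hinge {'position': [0.3885, 0.5335, -0.0002], 'score': 0.55}
scene hood_handle {'position': [0.4543, -0.2081, 0.1072], 'score': 0.86}
scene tray {'position': [0.6122, 0.2228, 0.0011], 'score': 0.73}
scene cuff_1 {'position': [0.5581, 0.345, 0.0068], 'score': 0.76}
scene cuff_1 {'position': [0.6417, 0.2276, 0.0084], 'score': 0.52}
scene cuff_1 {'position': [0.3936, -0.2136, 0.0017], 'score': 0.41}
scene bangle {'position': [0.5274, 0.1333, 0.0084], 'score': 0.48}
side 398.3379419270919 [-0.1538  0.7767  0.6351]
side cuff_1 {'position': [0.634, 0.225, 0.0047], 'score': 0.85}
side cuff_1 {'position': [0.5587, 0.3422, 0.0083], 'score': 0.53}
side bangle {'position': [0.5227, 0.1365, 0.0048], 'score': 0.54}
side hood_handle {'position': [0.5921, -0.487, -0.0029], 'score': 0.35}
side plate {'position': [0.5699, -0.2127, 0.0316], 'score': 0.75}
side hood_hinge {'position': [0.6781, -0.2159, 0.0664], 'score': 0.71}
0.75
```

View pics/scene0.png

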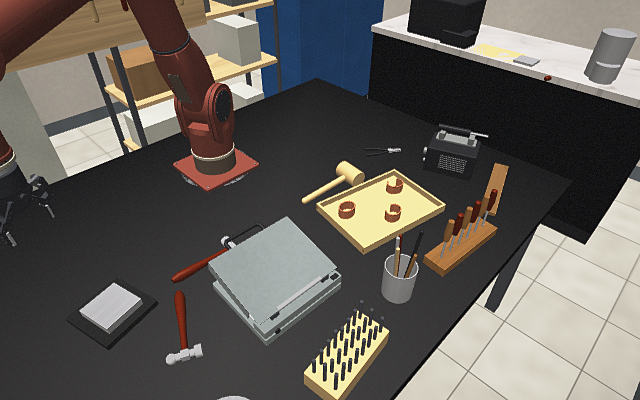

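View pics/side0.png

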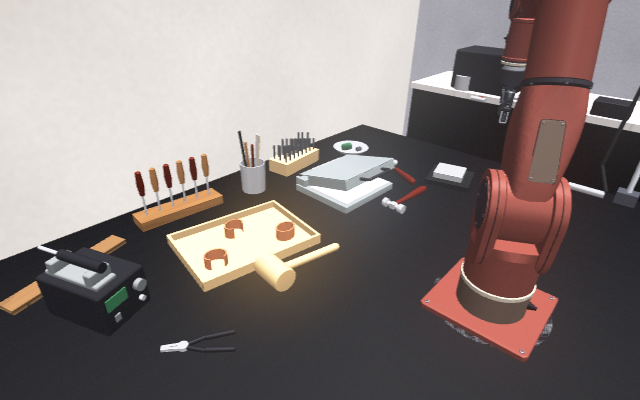

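The scene view shows the hood slightly ajar at about (275,260), and the ring-shaped pieces in the tray at (347,210), (392,212) and (394,186). I'll zoom in on them and measure the lamp.

Run:
```python
from h import *
np.set_printoptions(precision=4,suppress=True)
a=cv2.imread('pics/scene0.png');b=cv2.imread('pics/side0.png')
c1=cv2.resize(a[160:250,310:450],(800,514),interpolation=cv2.INTER_CUBIC)
c2=cv2.resize(b[195:290,160:325],(800,460),interpolation=cv2.INTER_CUBIC)
c3=cv2.resize(a[210:345,165:350],(780,570),interpolation=cv2.INTER_CUBIC)
c4=cv2.resize(b[50:220,290:520],(780,576),interpolation=cv2.INTER_CUBIC)
for i,c in enumerate([c1,c2,c3,c4]): cv2.imwrite(f'pics/crop{i}.png',c)
print(camera_info('wrist'))
```

```text
{'fx': 282.4956149456047, 'fy': 282.4956149456047, 'cx': 319.4295065038156, 'cy': 198.52412301581847, 'tool_from_camera': array([[-0.0002, -0.9502, -0.3117,  0.0802],
       [ 1.    , -0.0002,  0.0001,  0.0003],
       [-0.0001, -0.3117,  0.9502, -0.1623],
       [ 0.    ,  0.    ,  0.    ,  1.    ]])}
```

View pics/crop0.png

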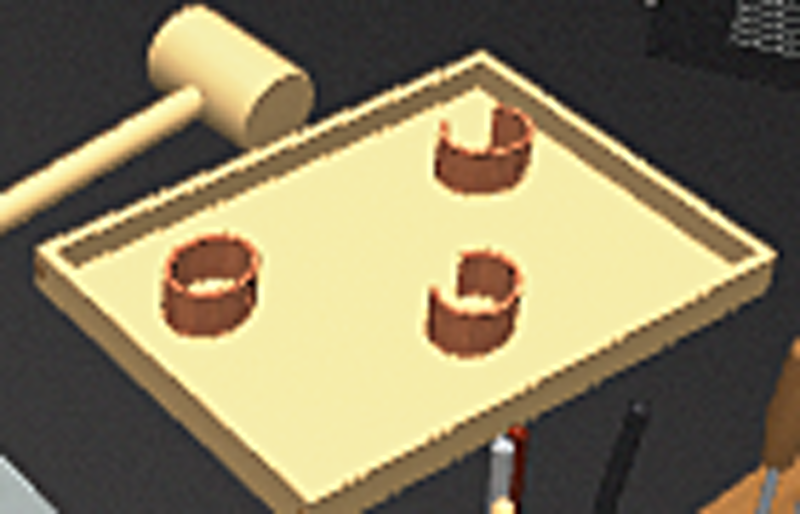

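View pics/crop1.png

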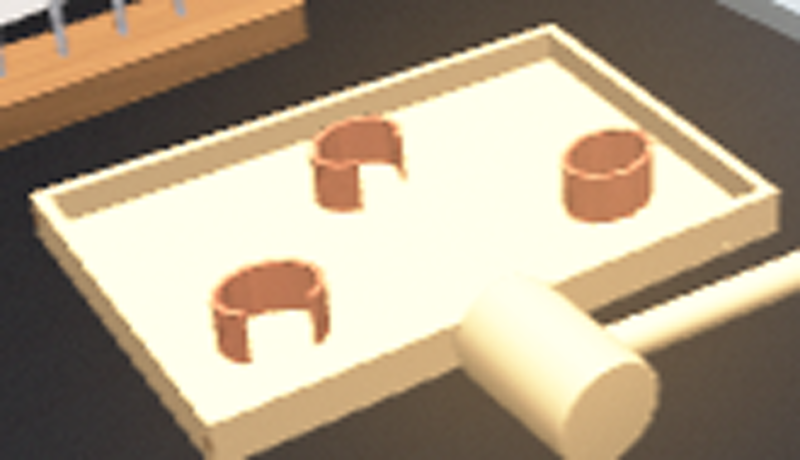

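View pics/crop2.png

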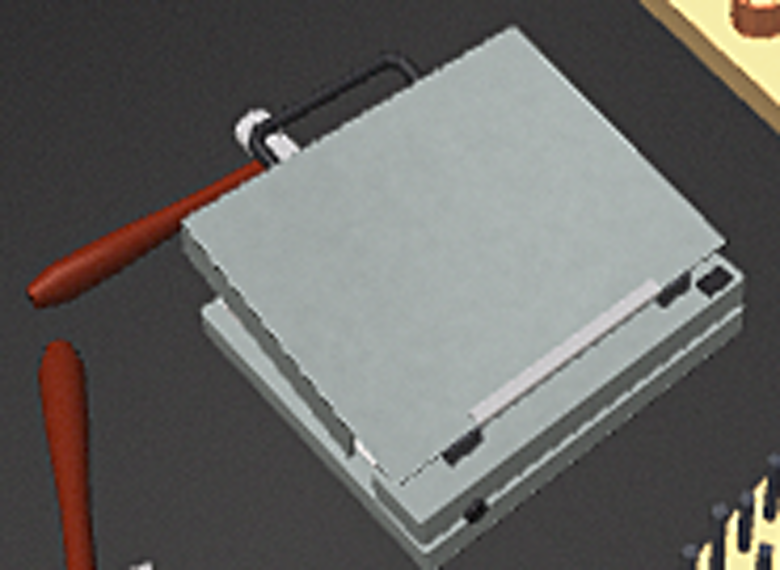

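View pics/crop3.png

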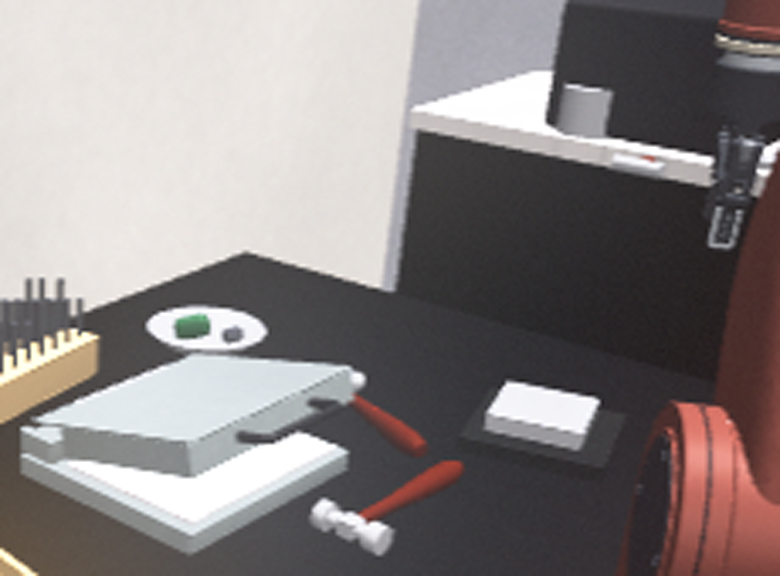

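Run:
```python
from h import *
np.set_printoptions(precision=4,suppress=True)
b=cv2.imread('pics/side0.png');d=np.load('pics/side0.npy')
k=camera_info('side');R=np.array(k['R']);t=np.array(k['t'])
P=np.array([0.248,-0.6003,0.2106]); off=[]
o=b[0:130,440:560].copy()
for h in range(-14,420,20):
    p=R@(P+[0,0,h/1000])+t; u=k['fx']*p[0]/p[2]+k['cx'];v=k['fy']*p[1]/p[2]+k['cy']
    r=int(round(v))
    if 0<=r<400:
        row=d[r]; c=int(round(u)); z0=p[2]
        ok=[x for x in range(440,560) if abs(row[x]-z0)<0.12]
        print(h,round(u,1),round(v,1),round(z0,3),(min(ok),max(ok)) if ok else None, 'left mm',(u-min(ok))*z0/k['fx']*1000 if ok else None)
        cv2.circle(o,(c-440,r),0,(0,255,0),-1)
cv2.imwrite('pics/wr.png',cv2.resize(o,None,fx=4.6,fy=4.6,interpolation=cv2.INTER_NEAREST))
# scene: lamp points
```

```text
-14 497.6 132.2 1.348 None left mm None
6 499.0 126.5 1.338 None left mm None
26 500.5 120.7 1.328 (498, 505) left mm 8.286722894931902
46 502.0 114.8 1.319 (500, 507) left mm 6.532230242996854
66 503.5 108.9 1.309 (498, 510) left mm 18.019685185385075
86 505.0 102.8 1.299 (500, 511) left mm 16.363674987951647
106 506.6 96.7 1.289 (500, 513) left mm 21.279397360428938
126 508.2 90.4 1.279 (501, 514) left mm 22.983115288827147
146 509.8 84.1 1.27 (500, 519) left mm 31.110842105383774
166 511.4 77.6 1.26 (498, 522) left mm 42.35209091151868
186 513.0 71.1 1.25 (500, 523) left mm 40.94228685033863
206 514.7 64.5 1.24 (503, 525) left mm 36.51744325408239
226 516.4 57.7 1.23 (501, 526) left mm 47.684830219341144
246 518.2 50.9 1.221 (504, 527) left mm 43.43233091846207
266 519.9 43.9 1.211 (505, 528) left mm 45.40687559673903
286 521.7 36.8 1.201 (504, 530) left mm 53.46074057241994
306 523.6 29.6 1.191 (509, 531) left mm 43.522850792142854
326 525.4 22.3 1.181 (510, 532) left mm 45.69436037942277
346 527.3 14.8 1.172 (509, 534) left mm 53.797466582354325
366 529.2 7.3 1.162 (509, 530) left mm 58.934774477459946
386 531.2 -0.4 1.152 (511, 525) left mm 58.28820943866636
```

View pics/wr.png

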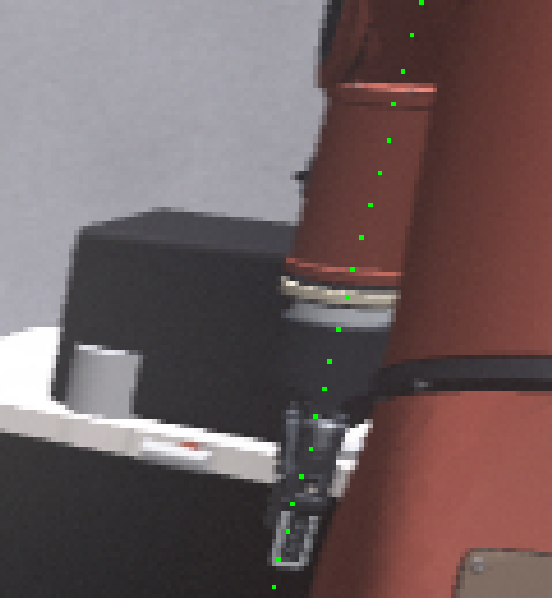

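```bash
cat >> h.py <<'E'
def cloud(c,d,mask=None):
    k=camera_info(c); v,u=np.nonzero((d>0) if mask is None else (d>0)&(mask>0)); z=d[v,u]
    pc=np.stack([(u-k['cx'])/k['fx']*z,(v-k['cy'])/k['fy']*z,z],1)
    return (pc-np.array(k['t']))@np.array(k['R']),u,v
def plane(P):
    for _ in range(4):
        m=np.median(P,0) if _==0 else P.mean(0)
        n=np.linalg.svd(P-m,full_matrices=False)[2][2]; r=(P-m)@n; P=P[abs(r)<max(2*r.std(),.0005)]
    n=n*np.sign(n[2]); return n,m
E
python3 - <<'E'
from h import *
np.set_printoptions(precision=4,suppress=True)
d=np.load('pics/scene0.npy')
q=np.array([[287.2,215.9],[208.9,263.3],[259.9,324.4],[337,266.9]]);c=q.mean(0)
m=np.zeros(d.shape,np.uint8);cv2.fillPoly(m,[((q-c)*.85+c).astype(int)],1)
P,u,v=cloud('scene',d,m);n,p0=plane(P);print('n',n,'tilt',np.degrees(np.arccos(n[2])),'yaw',np.degrees(np.arctan2(n[1],n[0])),p0)
k=camera_info('scene');R=np.array(k['R']);C=-R.T@np.array(k['t'])
W=[]
for a in q:
    r=R.T@np.array([(a[0]-k['cx'])/k['fx'],(a[1]-k['cy'])/k['fy'],1]);W.append(C+r*(n@(p0-C))/(n@r))
W=np.array(W);print(W); print(np.linalg.norm(W-np.roll(W,1,0),axis=1))
for i,j in [(0,1),(3,2)]: e=W[i]-W[j];print('yaw from edge',np.degrees(np.arctan2(-e[0],e[1])))
for i,j in [(3,0),(2,1)]: e=W[i]-W[j];print('yaw from side',np.degrees(np.arctan2(e[1],e[0])))
# tray cuff clouds
for cam in ['scene','side']:
    b=cv2.imread(f'pics/{cam}0.png').astype(int);d=np.load(f'pics/{cam}0.npy')
    P,u,v=cloud(cam,d); col=b[v,u]; ok=(P[:,0]>.48)&(P[:,0]<.7)&(P[:,1]>.06)&(P[:,1]<.385)&(col[:,2]-col[:,0]>35)&(P[:,2]>.012)&(P[:,2]<.06)&(col[:,2]<200)
    Q=P[ok];
    for c in [(.558,.344),(.638,.226),(.525,.135)]:
        S=Q[np.linalg.norm(Q[:,:2]-c,axis=1)<.05]
        T=S[S[:,2]>.033]; print(cam,c,len(S),'top',np.percentile(S[:,2],95),'top xy range',T.min(0) if len(T) else '',T.max(0) if len(T) else '')
E
```

```text
n [ 0.2292 -0.0097  0.9733] tilt 13.264529383459807 yaw -2.432453243592322 [ 0.5917 -0.2211  0.0919]
[[ 0.4956 -0.0846  0.1159]
 [ 0.4888 -0.3346  0.1149]
 [ 0.6838 -0.3398  0.069 ]
 [ 0.6924 -0.0935  0.0694]]
[0.2024 0.25   0.2004 0.2465]
yaw from edge -1.5540125367190174
yaw from edge -2.0096781280704406
yaw from side -2.5679211695459827
yaw from side -1.5321248779445367
scene (0.558, 0.344) 146 top 0.03934224906755759 top xy range [0.5475 0.3129 0.0333] [0.5864 0.3684 0.0421]
scene (0.638, 0.226) 171 top 0.03836429036434383 top xy range [0.6221 0.1943 0.0331] [0.6635 0.2516 0.0406]
scene (0.525, 0.135) 197 top 0.039013434525080055 top xy range [0.5051 0.1036 0.0331] [0.5505 0.1637 0.0416]
side (0.558, 0.344) 211 top 0.035204197905183136 top xy range [0.5336 0.3182 0.033 ] [0.5809 0.3724 0.0377]
side (0.638, 0.226) 174 top 0.03547246101455421 top xy range [0.6178 0.2011 0.033 ] [0.6591 0.2553 0.0383]
side (0.525, 0.135) 213 top 0.0350425665813214 top xy range [0.5009 0.1074 0.033 ] [0.5474 0.1662 0.0377]
```

{"api": "move_arm", "payload": {
  "plan": [
    {"delta_pos": [338, -284, 10], "spin": -65.5, "jaw": 60},
    {"delta_pos": [338, -284, 10], "spin": -65.5, "jaw": 40},
    {"delta_pos": [338, -284, 10], "spin": -65.5, "jaw": 25},
    {"delta_pos": [338, -284, 10], "spin": -65.5, "jaw": 25},
    {"delta_pos": [338, -284, 10], "spin": -65.5, "jaw": 25},
    {"delta_pos": [338, -284, 10], "spin": -65.5, "jaw": 25},
    {"delta_pos": [338, -284, 10], "spin": -65.5, "jaw": 25},
    {"delta_pos": [338, -284, 10], "spin": -65.5, "jaw": 25}
  ],
  "grip_force": 30
}}

```text
clock: 1.55
tool_pos: [0.4335, -0.2442, 0.2028]
tcp_rot: [[0.03, 1.0, 0.001], [1.0, -0.03, -0.001], [-0.001, 0.001, -1.0]]
wrist_force: [0.6, -0.6, 0.3]
finger_gap: 0.295
```

{"api": "move_arm", "payload": {
  "plan": [
    {"delta_pos": [36, 17, 0], "spin": 0, "jaw": 25},
    {"delta_pos": [36, 17, 0], "spin": 0, "jaw": 25},
    {"delta_pos": [36, 17, 0], "spin": 0, "jaw": 25}
  ]
}}

```text
clock: 1.85
tool_pos: [0.4515, -0.2101, 0.2026]
tcp_rot: [[0.034, 0.999, 0.0], [0.999, -0.034, -0.0], [-0.0, 0.0, -1.0]]
wrist_force: [-0.0, -1.0, 0.6]
finger_gap: 0.293
```

Run:
```python
from h import *
np.set_printoptions(precision=4,suppress=True)
s=readout.state();print(s['tool_pos'],s['tcp_rot'],s['joint_velocities'],s['qpos'])
p,d=snap('wrist','w1.png')
for r in place_of('wrist','hood_handle'):print(r)
```

```text
[ 0.4515 -0.2101  0.2026] [[ 0.0338  0.9994  0.0001]
 [ 0.9994 -0.0338 -0.0004]
 [-0.0004  0.0002 -1.    ]] [ 0.0272  0.0043  0.0383 -0.0001  0.0067  0.0017  0.0059] [ 0.7127  0.0504 -0.3766  1.8218  0.0197  1.2727  0.2969]
{'position': [0.4522, -0.2117, 0.1081], 'score': 0.92}
```

View pics/w1.png

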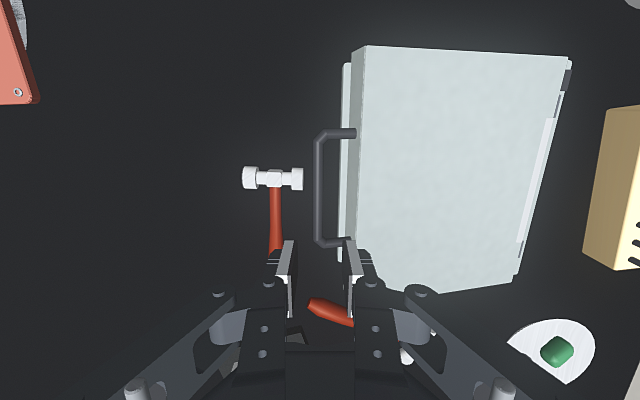

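The wrist view shows the bar running along column ≈318, rows 140–240. It lies in line with the jaw gap (columns 292–346), and the hood's front edge is at column 350. I'll work out the bar's position from depth.

Run:
```python
from h import *
np.set_printoptions(precision=4,suppress=True)
s=readout.state();d=np.load('pics/w1.npy')
for v in (150,170,190,210,225):
    us=[u for u in range(305,335) if 0.08<world('wrist',d,u,v,s)[2]<.13]
    Q=np.array([world('wrist',d,u,v,s) for u in us]);print(v,us[0],us[-1],Q.mean(0),Q[:,2].max(), s['tcp_rot'].T@(Q.mean(0)-s['tool_pos']))
```

```text
150 313 323 [ 0.4513 -0.1699  0.1093] 0.11135161830215005 [ 0.042  -0.001   0.0931]
170 313 322 [ 0.4501 -0.1881  0.1097] 0.1121324058126907 [ 0.0237 -0.0015  0.0927]
190 313 322 [ 0.4494 -0.2072  0.1099] 0.11154607438272535 [ 0.0046 -0.0015  0.0925]
210 313 322 [ 0.4486 -0.2273  0.1098] 0.11125646250641891 [-0.0155 -0.0015  0.0926]
225 313 322 [ 0.4479 -0.2431  0.1096] 0.11222431161500945 [-0.0313 -0.0016  0.0929]
```

{"api": "move_arm", "payload": {
  "plan": [
    {"delta_pos": [3, -1.5, 45], "spin": 0, "jaw": 25},
    {"delta_pos": [3, -1.5, 80], "spin": 0, "jaw": 25},
    {"delta_pos": [3, -1.5, 95], "spin": 0, "jaw": 25},
    {"delta_pos": [3, -1.5, 95], "spin": 0, "jaw": 25},
    {"delta_pos": [3, -1.5, 95], "spin": 0, "jaw": 5},
    {"delta_pos": [3, -1.5, 95], "spin": 0, "jaw": 5},
    {"delta_pos": [3, -1.5, 95], "spin": 0, "jaw": 5},
    {"delta_pos": [3, -1.5, 95], "spin": 0, "jaw": 5}
  ],
  "grip_force": 30
}}

```text
clock: 2.75
tool_pos: [0.4503, -0.2079, 0.1083]
tcp_rot: [[0.036, 0.999, 0.001], [0.999, -0.036, -0.001], [-0.001, 0.001, -1.0]]
wrist_force: [0.1, 0.8, 0.6]
finger_gap: 0.056
```

Run:
```python
from h import *
s=readout.state();print(s['finger_gap'],s['wrist_force'])
p,d=snap('wrist','w2.png');b,_=snap('side','s2.png')
cv2.imwrite('pics/s2c.png',cv2.resize(b[100:230,290:470],(780,563),interpolation=cv2.INTER_CUBIC))
```

```text
0.056073440712056645 [0.07851817 0.831739   0.63115081]
```

View pics/w2.png

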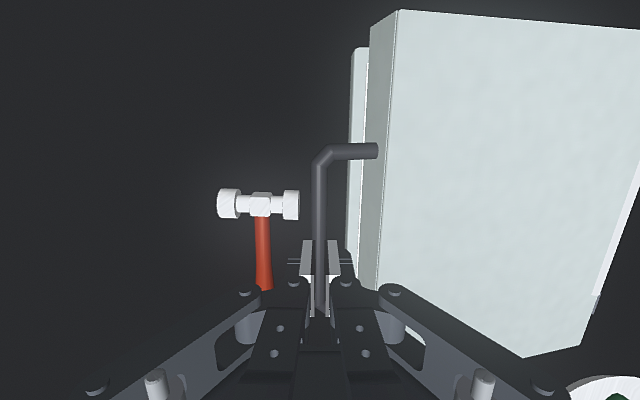

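View pics/s2c.png

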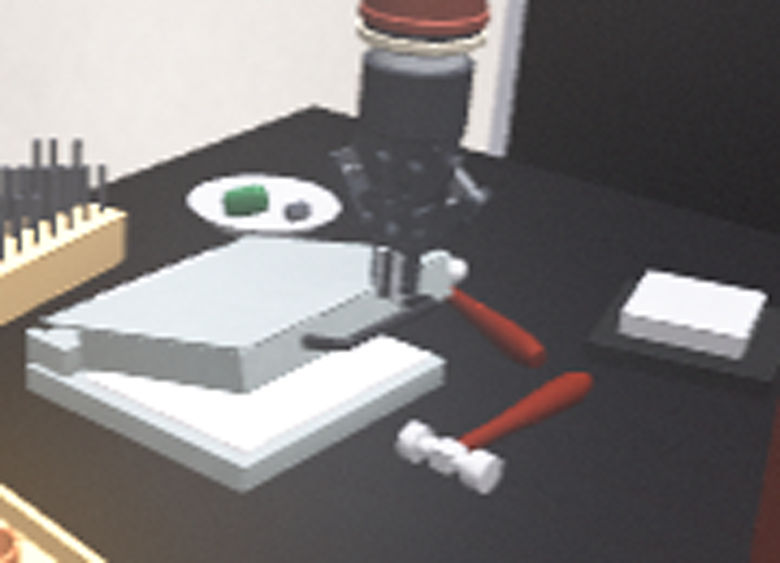

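In the wrist picture the bar (column ≈320) sits between the two pads. Next I'll lift along the hood's arc.

{"api": "move_arm", "payload": {
  "plan": [
    {"delta_pos": [0, 3, -14], "spin": 0, "jaw": 3},
    {"delta_pos": [0, 6.7, -28], "spin": 0, "jaw": 3},
    {"delta_pos": [0, 11.3, -41.6], "spin": 0, "jaw": 3},
    {"delta_pos": [0, 16.7, -55], "spin": 0, "jaw": 3},
    {"delta_pos": [0, 22.9, -67.8], "spin": 0, "jaw": 3},
    {"delta_pos": [0, 29.9, -80.4], "spin": 0, "jaw": 3},
    {"delta_pos": [0, 37.7, -92.5], "spin": 0, "jaw": 3},
    {"delta_pos": [0, 46, -104], "spin": 0, "jaw": 3}
  ],
  "grip_force": 40
}}

```text
clock: 3.65
tool_pos: [0.4965, -0.2093, 0.2128]
tcp_rot: [[0.036, 0.999, 0.0], [0.999, -0.036, -0.0], [-0.0, 0.0, -1.0]]
wrist_force: [1.2, 0.3, 0.1]
finger_gap: 0.034
```

Run:
```python
from h import *
s=readout.state();print(s['finger_gap'],s['wrist_force'])
p,d=snap('wrist','w3.png');b,_=snap('side','s3.png')
cv2.imwrite('pics/s3c.png',cv2.resize(b[70:230,290:470],(720,640))[:600])
```

```text
0.034003063941243736 [1.1513217  0.28750647 0.09034398]
```

View pics/w3.png

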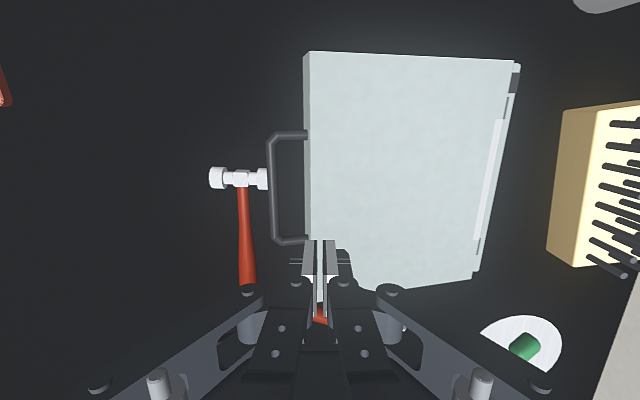

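View pics/s3c.png

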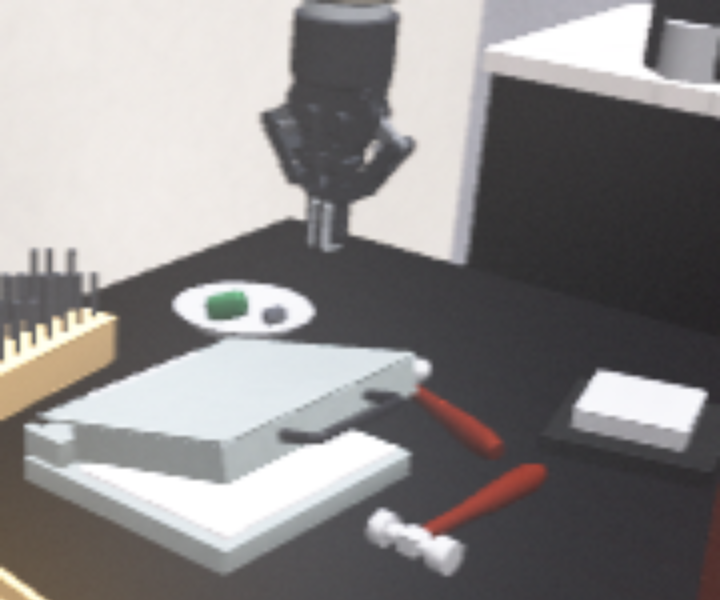

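Run:
```python
from h import *
np.set_printoptions(precision=4,suppress=True)
s=dict(tool_pos=np.array([0.4503,-0.2079,0.1083]),tcp_rot=np.array([[.036,.9994,0],[.9994,-.036,0],[0,0,-1]]))
d=np.load('pics/w2.npy')
for (u,v) in [(320,180),(320,200),(320,230),(320,260),(320,280),(320,300),(307,245),(307,265),(333,245),(333,268),(303,242),(335,242)]:
    w=world('wrist',d,u,v,s);print(u,v,d[v,u],w,s['tcp_rot'].T@(w-s['tool_pos']))
p=cv2.imread('pics/w2.png');cv2.imwrite('pics/w2c.png',cv2.resize(p[190:330,260:390],(557,600),interpolation=cv2.INTER_CUBIC))
k=camera_info('scene')
```

```text
320 180 0.16456665 [ 0.4524 -0.1692  0.1109] [ 0.0387  0.0007 -0.0026]
320 200 0.1684964 [ 0.4519 -0.1815  0.1108] [ 0.0264  0.0007 -0.0025]
320 230 0.17528336 [ 0.4512 -0.2014  0.1102] [ 0.0066  0.0007 -0.0019]
320 260 0.1820759 [ 0.4505 -0.2226  0.11  ] [-0.0147  0.0007 -0.0017]
320 280 0.18602291 [ 0.4499 -0.2371  0.1106] [-0.0292  0.0007 -0.0023]
320 300 0.19025351 [ 0.4494 -0.2524  0.1112] [-0.0445  0.0007 -0.0029]
307 245 0.14699867 [ 0.4446 -0.1967  0.1385] [ 0.0109 -0.0061 -0.0302]
307 265 0.13014515 [ 0.4453 -0.1976  0.1565] [ 0.0101 -0.0054 -0.0482]
333 245 0.14839187 [ 0.4581 -0.1979  0.1372] [ 0.0103  0.0075 -0.0289]
333 268 0.12670122 [ 0.4571 -0.1975  0.16  ] [ 0.0106  0.0064 -0.0517]
303 242 0.15226412 [ 0.4421 -0.1976  0.1333] [ 0.01   -0.0085 -0.025 ]
335 242 0.15096681 [ 0.4593 -0.1976  0.1344] [ 0.0106  0.0087 -0.0261]
```

View pics/w2c.png

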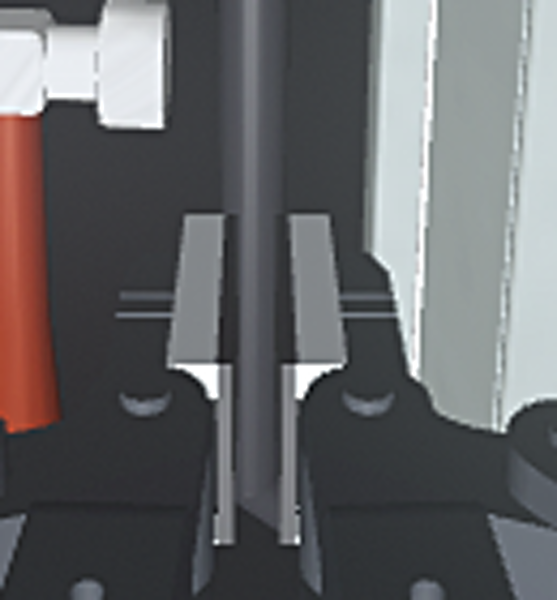

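Run:
```python
from h import *
np.set_printoptions(precision=4,suppress=True)
for f,tp in [('s2',[0.4503,-0.2079,0.1083]),('s3',[0.4965,-.2093,.2128])]:
    d=np.load(f'pics/{f}.npy');P,u,v=cloud('side',d)
    tp=np.array(tp);r=P-tp; ok=(np.abs(r[:,0])<.035)&(np.abs(r[:,1])<.03)&(r[:,2]>-.03)
    Q=r[ok]; h,e=np.histogram(Q[:,2],np.arange(-.03,.2,.01));print(f,h)
    for a,b in zip(e[:-1],e[1:]):
        S=Q[(Q[:,2]>=a)&(Q[:,2]<b)]
        if len(S) and a<.06:print(round(a,3),len(S),S[:,:2].min(0),S[:,:2].max(0))
```

```text
s2 [ 9 28 37 22  2 20 37 33 37 51 63 60 33 58 58 75 57 15 23 28 24 23]
-0.03 9 [ 0.0307 -0.0279] [0.0344 0.0287]
-0.02 28 [ 0.03   -0.0287] [0.0348 0.0288]
-0.01 37 [-0.006  -0.0296] [0.035  0.0293]
0.0 22 [-0.0075 -0.0299] [0.0326 0.0259]
0.01 2 [-0.0073  0.0053] [0.0049 0.0069]
0.02 20 [-0.0152 -0.0017] [0.0153 0.0155]
0.03 37 [-0.0169 -0.0067] [0.018  0.0171]
0.04 33 [-0.0175 -0.0077] [0.0153 0.0151]
0.05 37 [-0.0188 -0.0023] [0.0174 0.0172]
s3 [ 0  0  0  0  0 20 35 36 34 44 73 58 50 59 63 75 77 32 35 32 33 32]
0.02 20 [-0.0113 -0.0043] [0.0152 0.0149]
0.03 35 [-0.0153 -0.0061] [0.0179 0.0157]
0.04 36 [-0.014 -0.004] [0.0172 0.0165]
0.05 34 [-0.0142 -0.0025] [0.018  0.0152]
```

Both cameras show the fingertips about 23 mm behind the reported TCP, not the 14 mm ahead that the text gives. The jaws closed above the bar and nothing was moved. From here on I'll take the tip as reported TCP z + 23 mm and try the grasp again.

{"api": "move_arm", "payload": {
  "plan": [
    {"delta_pos": [1, -46.5, 0], "spin": 0, "jaw": 25},
    {"delta_pos": [1, -46.5, 30], "spin": 0, "jaw": 25},
    {"delta_pos": [1, -46.5, 75], "spin": 0, "jaw": 25},
    {"delta_pos": [1, -46.5, 105], "spin": 0, "jaw": 25},
    {"delta_pos": [1, -46.5, 130], "spin": 0, "jaw": 25},
    {"delta_pos": [1, -46.5, 145], "spin": 0, "jaw": 25},
    {"delta_pos": [1, -46.5, 145], "spin": 0, "jaw": 25}
  ]
}}

```text
clock: 4.45
tool_pos: [0.4474, -0.2058, 0.0642]
tcp_rot: [[0.036, 0.999, -0.004], [0.999, -0.036, 0.002], [0.002, -0.004, -1.0]]
wrist_force: [-0.8, -0.6, 0.1]
finger_gap: 0.291
```

{"api": "move_arm", "payload": {
  "plan": [
    {"delta_pos": [0, 0, 0], "spin": 0, "jaw": 3},
    {"delta_pos": [0, 0, 0], "spin": 0, "jaw": 3},
    {"delta_pos": [0, 0, 0], "spin": 0, "jaw": 3}
  ],
  "grip_force": 30
}}

```text
clock: 4.75
tool_pos: [0.4498, -0.2066, 0.0672]
tcp_rot: [[0.036, 0.999, 0.001], [0.999, -0.036, -0.0], [-0.0, 0.001, -1.0]]
wrist_force: [1.1, 1.0, -1.8]
finger_gap: 0.105
```

{"api": "move_arm", "payload": {
  "plan": [
    {"delta_pos": [0, 3, -14], "spin": 0, "jaw": 3},
    {"delta_pos": [0, 6.7, -28], "spin": 0, "jaw": 3},
    {"delta_pos": [0, 11.3, -41.6], "spin": 0, "jaw": 3},
    {"delta_pos": [0, 16.7, -55], "spin": 0, "jaw": 3},
    {"delta_pos": [0, 22.9, -67.8], "spin": 0, "jaw": 3},
    {"delta_pos": [0, 29.9, -80.4], "spin": 0, "jaw": 3},
    {"delta_pos": [0, 37.7, -92.5], "spin": 0, "jaw": 3},
    {"delta_pos": [0, 46, -104], "spin": 0, "jaw": 3}
  ],
  "grip_force": 40
}}

```text
clock: 5.55
tool_pos: [0.494, -0.2084, 0.1712]
tcp_rot: [[0.036, 0.999, -0.004], [0.999, -0.036, 0.0], [0.0, -0.004, -1.0]]
wrist_force: [-8.7, 0.0, -0.4]
finger_gap: 0.097
```

{"api": "move_arm", "payload": {
  "plan": [
    {"delta_pos": [0, 9.2, -11], "spin": 0, "jaw": 3},
    {"delta_pos": [0, 19.1, -21.6], "spin": 0, "jaw": 3},
    {"delta_pos": [0, 29.5, -31.4], "spin": 0, "jaw": 3},
    {"delta_pos": [0, 39.6, -40], "spin": 0, "jaw": 3},
    {"delta_pos": [0, 39.6, -40], "spin": 0, "jaw": 3}
  ]
}}

```text
clock: 6.05
tool_pos: [0.5349, -0.2101, 0.214]
tcp_rot: [[0.036, 0.999, -0.001], [0.999, -0.036, -0.001], [-0.001, -0.001, -1.0]]
wrist_force: [-15.6, 2.6, 20.1]
finger_gap: 0.098
```

Run:
```python
from h import *
np.set_printoptions(precision=4,suppress=True)
s=readout.state();print(s['tool_pos'],s['wrist_force'])
p,d=snap('scene','sc4.png'); cv2.imwrite('pics/sc4c.png',cv2.resize(p[150:350,150:370],(660,600)))
p,d=snap('side','s4.png'); cv2.imwrite('pics/s4c.png',cv2.resize(p[50:230,290:490],(660,594)))
```

```text
[ 0.5349 -0.2101  0.214 ] [-15.5967   2.5523  20.0822]
```

View pics/sc4c.png

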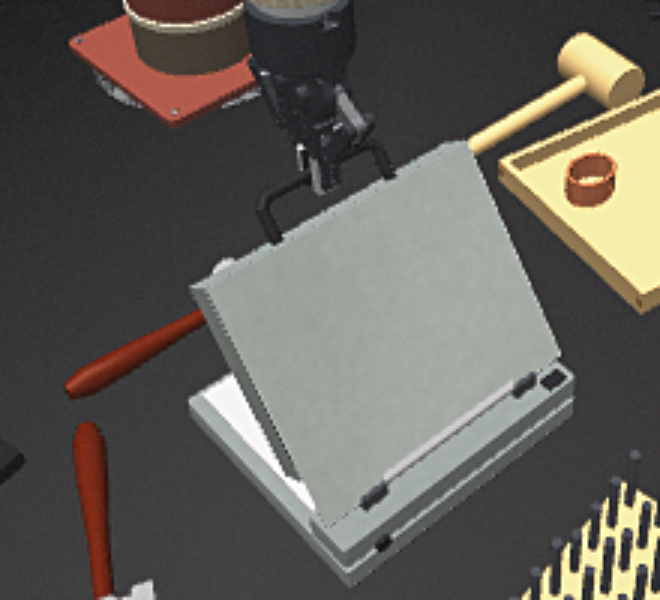

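View pics/s4c.png

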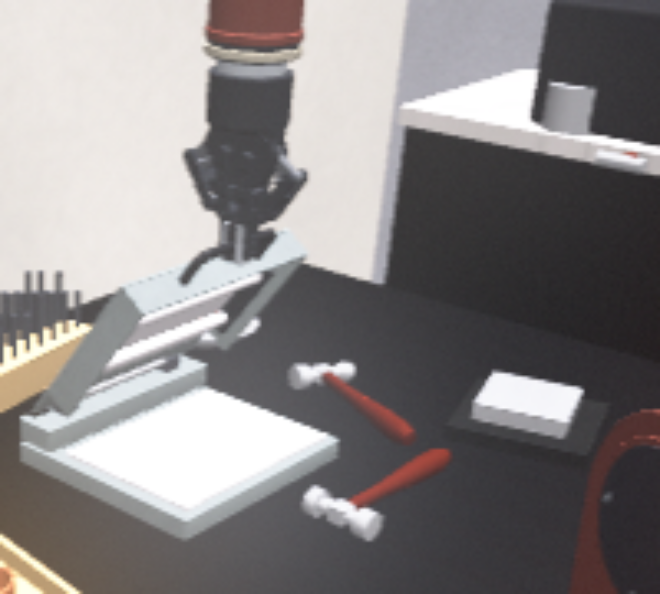

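The hood is up, with its top face spanning about (217,247) to (335,270) in the scene view, and the bar is still gripped. Next I'll measure its angle.

```bash
cat >> h.py <<'E'
def hood(d,q=None):
    q=np.array([[305,198],[217,247],[257,323],[335,270]]) if q is None else q
    c=q.mean(0);m=np.zeros(d.shape,np.uint8);cv2.fillPoly(m,[((q-c)*.75+c).astype(int)],1)
    P,u,v=cloud('scene',d,m);n,p0=plane(P);ax=np.array([np.cos(np.radians(-2)),np.sin(np.radians(-2))])
    return np.degrees(np.arctan2(n[:2]@ax,n[2])),np.degrees(np.arctan2(n[1],n[0])),len(P)
E
python3 - <<'E'
from h import *
print(hood(np.load('pics/sc4.npy')))
E
```

```text
(np.float64(54.92351391367501), np.float64(-2.25775829514095), 4546)
```

{"api": "move_arm", "payload": {
  "plan": [
    {"delta_pos": [0, 0, 0], "spin": 0, "jaw": 20},
    {"delta_pos": [0, 0, 0], "spin": 0, "jaw": 20},
    {"delta_pos": [0, 0, 0], "spin": 0, "jaw": 20},
    {"delta_pos": [0, 0, -20], "spin": 0, "jaw": 20},
    {"delta_pos": [0, 0, -50], "spin": 0, "jaw": 20},
    {"delta_pos": [0, -30, -70], "spin": 0, "jaw": 20}
  ]
}}

```text
clock: 6.75
tool_pos: [0.5071, -0.2079, 0.2815]
tcp_rot: [[0.034, 0.999, 0.002], [0.999, -0.034, 0.001], [0.001, 0.002, -1.0]]
wrist_force: [-0.5, -0.4, 0.0]
finger_gap: 0.231
```

Run:
```python
from h import *
np.set_printoptions(precision=4,suppress=True)
s=readout.state();print(s['tool_pos'],s['wrist_force'],s['qpos'])
p,d=snap('scene','sc5.png'); print(hood(d)); cv2.imwrite('pics/sc5c.png',cv2.resize(p[150:350,150:370],(660,600)))
```

```text
[ 0.5071 -0.2079  0.2815] [-0.5494 -0.4256  0.0203] [ 0.6696  0.1206 -0.3953  1.5895  0.0451  1.4394  0.2375]
(np.float64(54.83126572428389), np.float64(-2.308442326787373), 4543)
```

View pics/sc5c.png

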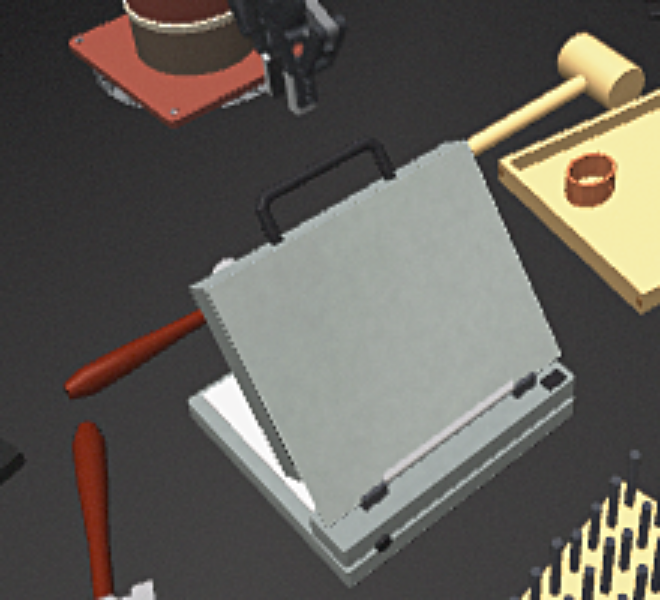

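{"api": "move_arm", "payload": {
  "plan": [
    {"delta_pos": [120, 19, 0], "spin": -20, "jaw": 20},
    {"delta_pos": [481, 77, 80], "spin": -92, "jaw": 20},
    {"delta_pos": [481, 77, 80], "spin": -92, "jaw": 20},
    {"delta_pos": [481, 77, 80], "spin": -92, "jaw": 20},
    {"delta_pos": [481, 77, 80], "spin": -92, "jaw": 20},
    {"delta_pos": [481, 77, 80], "spin": -92, "jaw": 20},
    {"delta_pos": [481, 77, 80], "spin": -92, "jaw": 20},
    {"delta_pos": [481, 77, 80], "spin": -92, "jaw": 20}
  ]
}}

```text
clock: 7.6
tool_pos: [0.5815, 0.1801, 0.2174]
tcp_rot: [[-0.921, 0.39, 0.001], [0.39, 0.921, 0.0], [-0.001, 0.001, -1.0]]
wrist_force: [0.9, -0.4, 0.9]
finger_gap: 0.233
```

{"api": "move_arm", "payload": {
  "plan": [
    {"delta_pos": [18, 90, 17], "spin": -23, "jaw": 20},
    {"delta_pos": [18, 90, 17], "spin": -23, "jaw": 20},
    {"delta_pos": [18, 90, 17], "spin": -23, "jaw": 20},
    {"delta_pos": [18, 90, 17], "spin": -23, "jaw": 20}
  ]
}}

```text
clock: 8.0
tool_pos: [0.5997, 0.2697, 0.1996]
tcp_rot: [[-1.0, 0.001, -0.002], [0.001, 1.0, 0.001], [0.002, 0.001, -1.0]]
wrist_force: [-0.0, -1.1, -1.0]
finger_gap: 0.235
```

Run:
```python
from h import *
np.set_printoptions(precision=4,suppress=True)
s=readout.state();print(s['tool_pos'],s['tcp_rot'],s['qpos'],s['joint_velocities'])
p,d=snap('wrist','w6.png'); np.save('pics/w6s.npy',dict(tool_pos=s['tool_pos'],tcp_rot=s['tcp_rot']),allow_pickle=True)
for r in place_of('wrist','cuff_1'):print(r)
```

```text
[0.5997 0.2697 0.1996] [[-1.      0.0011 -0.0017]
 [ 0.0011  1.      0.0009]
 [ 0.0017  0.0009 -1.    ]] [ 0.098   0.4762 -0.8206  1.4249  0.3461  1.3905  0.8411] [ 0.0339 -0.0334  0.0364  0.0078 -0.0098  0.0015 -0.111 ]
{'position': [0.5578, 0.3458, 0.0133], 'score': 0.8}
{'position': [0.6381, 0.2244, 0.0056], 'score': 0.7}
```

View pics/w6.png

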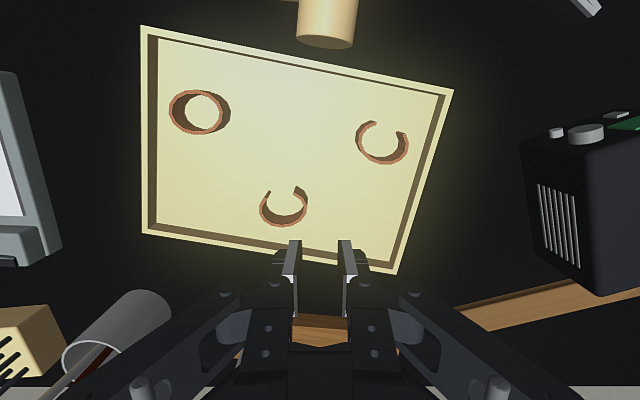

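The wrist view shows cuffs at (283,206) and (382,142), both with their gaps pointing up in the image (world −x), and the closed bangle at (200,112). I'll fit the ovals.

```bash
cat > fit.py <<'E'
from h import *
from scipy.optimize import least_squares
def wcloud(d,s):
    k=camera_info('wrist');T=np.array(k['tool_from_camera']);v,u=np.nonzero(d>0);z=d[v,u]
    pc=np.stack([(u-k['cx'])/k['fx']*z,(v-k['cy'])/k['fy']*z,z],1)
    return (pc@T[:3,:3].T+T[:3,3])@np.array(s['tcp_rot']).T+np.array(s['tool_pos']),u,v
def cuff(P,col,c,ztop,r=.045,h=.004):
    ok=(np.linalg.norm(P[:,:2]-c,axis=1)<r)&(col[:,2]-col[:,0]>30)&(np.abs(P[:,2]-ztop)<h)
    Q=P[ok]
    def f(p):
        a=p[2];X=(Q[:,0]-p[0])*np.cos(a)+(Q[:,1]-p[1])*np.sin(a);Y=-(Q[:,0]-p[0])*np.sin(a)+(Q[:,1]-p[1])*np.cos(a)
        return (np.hypot(X/.022,Y/.028)-1)*.025
    best=min((least_squares(f,[c[0],c[1],a],loss='soft_l1',f_scale=.002) for a in np.radians([-60,-30,0,30,60])),key=lambda r:r.cost)
    p=best.x;g=Q[:,:2].mean(0)-p[:2];a=p[2]
    # gap direction: largest angular hole
    th=np.sort(np.arctan2(Q[:,1]-p[1],Q[:,0]-p[0]));dt=np.diff(np.r_[th,th[0]+2*np.pi]);i=dt.argmax();gp=th[i]+dt[i]/2
    return p[:2],np.degrees(a),np.degrees(gp),np.degrees(dt[i]),len(Q),np.sqrt((best.fun**2).mean()),np.median(Q[:,2]),Q
E
python3 - <<'E'
from fit import *
np.set_printoptions(precision=4,suppress=True)
s=np.load('pics/w6s.npy',allow_pickle=True).item();d=np.load('pics/w6.npy');b=cv2.imread('pics/w6.png').astype(int)
P,u,v=wcloud(d,s);col=b[v,u]
for c in [(.558,.345),(.638,.225)]:
    near=(np.linalg.norm(P[:,:2]-c,axis=1)<.045);cop=near&(col[:,2]-col[:,0]>30)
    print(np.percentile(P[cop,2],[5,50,90,97]), 'floor',np.median(P[near,2]))
    print(cuff(P,col,np.array(c),.0385)[:7])
E
```

```text
[0.0058 0.0071 0.0349 0.039 ] floor 0.284444963267527
(array([0.5591, 0.3415]), np.float64(-21.007709436718674), np.float64(158.77775733131952), np.float64(86.84409076032786), 424, np.float64(0.0013249670571517027), np.float64(0.03866684089755751))
[0.0058 0.0072 0.0353 0.039 ] floor 0.27390766400171546
(array([0.638 , 0.2247]), np.float64(9.738960367145877), np.float64(190.323836219238), np.float64(89.4380358222108), 362, np.float64(0.0013108702424149056), np.float64(0.03860228666404898))
```

{"api": "move_arm", "payload": {
  "plan": [
    {"delta_pos": [-42.5, -70, 100], "spin": -9.7, "jaw": 20},
    {"delta_pos": [-42.5, -70, 100], "spin": -9.7, "jaw": 20},
    {"delta_pos": [-42.5, -70, 130], "spin": -9.7, "jaw": 20},
    {"delta_pos": [-42.5, -70, 130], "spin": -9.7, "jaw": 20},
    {"delta_pos": [-42.5, -70, 130], "spin": -9.7, "jaw": 20}
  ]
}}

```text
clock: 8.6
tool_pos: [0.6419, 0.1967, 0.0705]
tcp_rot: [[-0.987, -0.16, -0.002], [-0.16, 0.987, -0.0], [0.002, -0.0, -1.0]]
wrist_force: [-0.3, 1.0, 0.6]
finger_gap: 0.231
```

```bash
cat > chk.py <<'E'
import sys
from fit import *
np.set_printoptions(precision=4,suppress=True)
n=sys.argv[1];c=np.array([float(sys.argv[2]),float(sys.argv[3])])
s=readout.state();print(s['tool_pos'],s['tcp_rot'][:,1],s['qpos'])
p,d=snap('wrist',n+'.png');P,u,v=wcloud(d,s);col=p.astype(int)[v,u]
print(cuff(P,col,c,.0385)[:7])
r=(P-s['tool_pos'])@s['tcp_rot']
f=(abs(r[:,0])<.015)&(abs(r[:,1])<.05)&(r[:,2]<0)&(r[:,2]>-.06)
for sg in (-1,1):
    q=r[f&(sg*r[:,1]>0)]
    print('finger',sg,len(q),'tip z',q[:,2].max(),'y',np.percentile(q[q[:,2]>q[:,2].max()-.01][:,1],[2,98]))
E
python3 chk.py w7 .638 .225
```

```text
[0.6419 0.1967 0.0705] [-0.1597  0.9872 -0.0001] [ 0.1926  0.6055 -0.7816  1.5297  0.4454  1.1935  1.0645]
(array([0.6381, 0.224 ]), np.float64(9.728983314214984), np.float64(189.83239172958358), np.float64(89.0555940586782), 879, np.float64(0.0013423063787709323), np.float64(0.038563167756796524))
finger -1 1276 tip z -0.018988363407099498 y [-0.0219 -0.0102]
finger 1 1273 tip z -0.01954233234313812 y [0.0097 0.0216]
```

View pics/w7.png

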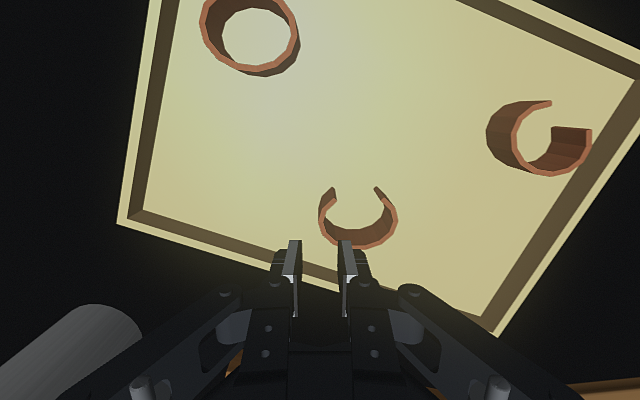

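{"api": "move_arm", "payload": {
  "plan": [
    {"delta_pos": [-0.5, 2, 35], "spin": 0, "jaw": 20},
    {"delta_pos": [-0.5, 2, 60], "spin": 0, "jaw": 20},
    {"delta_pos": [-0.5, 2, 74], "spin": 0, "jaw": 20},
    {"delta_pos": [-0.5, 2, 74], "spin": 0, "jaw": 20},
    {"delta_pos": [-0.5, 2, 74], "spin": 0, "jaw": 2},
    {"delta_pos": [-0.5, 2, 74], "spin": 0, "jaw": 2},
    {"delta_pos": [-0.5, 2, 74], "spin": 0, "jaw": 2},
    {"delta_pos": [-0.5, 2, 74], "spin": 0, "jaw": 2}
  ],
  "grip_force": 30
}}

```text
clock: 9.45
tool_pos: [0.6436, 0.2006, -0.0015]
tcp_rot: [[-0.987, -0.163, 0.003], [-0.163, 0.987, 0.001], [-0.003, 0.001, -1.0]]
wrist_force: [-1.5, 0.4, 6.9]
finger_gap: 0.083
```

```bash
python3 chk.py w8 .638 .225
```

```text
[ 0.6436  0.2006 -0.0015] [-0.1632  0.9866  0.0006] [ 0.1634  0.6809 -0.7437  1.5774  0.5044  1.0806  1.0247]
(array([0.639, 0.225]), np.float64(10.88178460460444), np.float64(12.649874512189186), np.float64(118.63988173434728), 1198, np.float64(0.0013986356406822788), np.float64(0.03864515632906605))
finger -1 4372 tip z -0.006630565643998277 y [-0.0492 -0.0029]
finger 1 4647 tip z -0.006487131425913616 y [0.0029 0.0492]
```

View pics/w8.png

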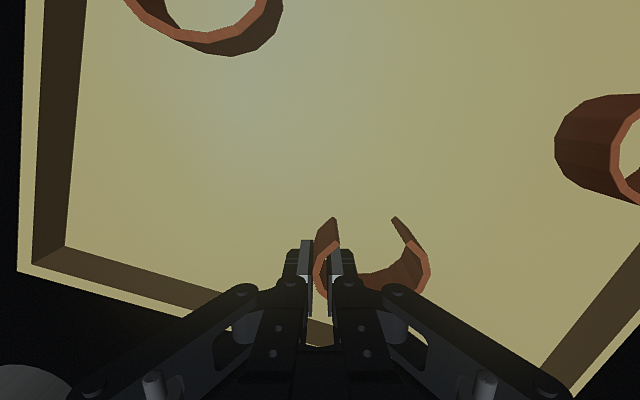

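{"api": "move_arm", "payload": {
  "plan": [
    {"delta_pos": [0, 0, -10], "spin": 0, "jaw": 2},
    {"delta_pos": [0, 0, -30], "spin": 0, "jaw": 2},
    {"delta_pos": [0, 0, -70], "spin": 0, "jaw": 2},
    {"delta_pos": [0, 0, -110], "spin": 0, "jaw": 2},
    {"delta_pos": [0, 0, -140], "spin": 0, "jaw": 2},
    {"delta_pos": [0, 0, -140], "spin": 0, "jaw": 2}
  ]
}}

```text
clock: 10.1
tool_pos: [0.6447, 0.2013, 0.1427]
tcp_rot: [[-0.987, -0.163, 0.008], [-0.163, 0.987, 0.002], [-0.008, 0.001, -1.0]]
wrist_force: [0.4, -0.7, -0.9]
finger_gap: 0.086
```

Run:
```python
from fit import *
np.set_printoptions(precision=4,suppress=True)
s=readout.state();print(s['tool_pos'],s['tcp_rot'][:,1],s['qpos'])
p,d=snap('wrist','w9.png');P,u,v=wcloud(d,s);col=p.astype(int)[v,u]
b,_=snap('side','s9.png'); cv2.imwrite('pics/s9c.png',cv2.resize(b[100:300,160:360],(600,600)))
r=(P-s['tool_pos'])@s['tcp_rot']
q=r[(col[:,2]-col[:,0]>30)&(r[:,2]<.03)&(abs(r[:,0])<.05)&(abs(r[:,1])<.08)]
print(len(q),q.min(0),q.max(0))
```

```text
[0.6447 0.2013 0.1427] [-0.1632  0.9866  0.0012] [ 0.202   0.5463 -0.8114  1.4569  0.4034  1.302   1.0942]
3446 [-0.0204 -0.0213 -0.0997] [ 0.0193  0.0579 -0.0077]
```

View pics/w9.png

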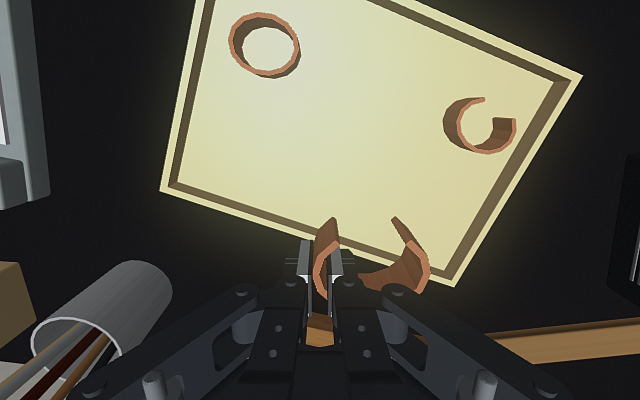

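View pics/s9c.png

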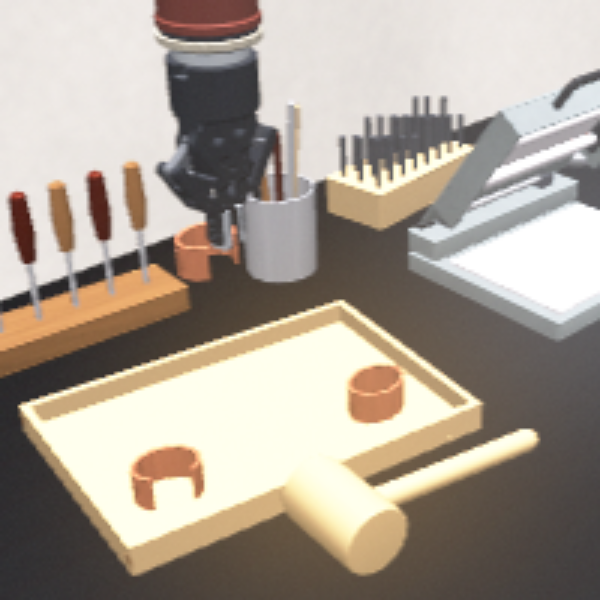

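Run:
```python
from h import *
np.set_printoptions(precision=4,suppress=True)
b=cv2.imread('pics/s9.png').astype(int);d=np.load('pics/s9.npy')
P,u,v=cloud('side',d);col=b[v,u]
L=np.array([.5971,-.2132]);a=np.radians(-2.2);ex=np.array([np.cos(a),np.sin(a)]);ey=np.array([-np.sin(a),np.cos(a)])
X=(P[:,:2]-L)@ex*1000;Y=(P[:,:2]-L)@ey*1000;Z=P[:,2]*1000
# profile along x at several y
for y0 in (-60,0,60):
    m=(abs(Y-y0)<4)&(X<-80)&(X>-135)
    for i in np.argsort(X[m])[::max(1,m.sum()//22)]: print(y0,X[m][i].round(1),Z[m][i].round(1),col[m][i])
m=(abs(Z-29)<5)&(col.min(1)>225)&(abs(X)<160)&(abs(Y)<160)
print('white X',np.percentile(X[m],[1,3,50,97,99]),'Y',np.percentile(Y[m],[1,3,97,99]),'Z',np.median(Z[m]))
m=(abs(Z-29)<6)&(abs(X)<160)&(abs(Y)<160)
print('base X',np.percentile(X[m],[0.5,1,3]),'Y',np.percentile(Y[m],[.5,1,3,97,99,99.5]))
# bar/handle: points
m=(Z>200)&(abs(X+60)<40)&(abs(Y)<70)&(col.max(1)<90); print('bar',np.percentile(X[m],[2,50,98]),np.percentile(Y[m],[2,98]),np.percentile(Z[m],[2,50,98]))
m=(Z>205)&(X<0)&(abs(Y)<130)&(X>-90); print('min X of hood/handle',np.percentile(X[m],[.5,2]))
```

```text
-60 -132.5 -1.2 [92 86 89]
-60 -132.2 0.9 [91 87 89]
-60 -127.9 -1.1 [92 88 88]
-60 -124.7 -0.0 [92 88 89]
-60 -123.2 10.9 [152 149 145]
-60 -122.7 22.6 [169 166 161]
-60 -121.6 15.7 [160 158 154]
-60 -121.1 23.3 [201 196 189]
-60 -120.1 18.4 [162 159 154]
-60 -120.0 6.0 [150 149 145]
-60 -119.4 3.6 [151 149 144]
-60 -119.1 1.1 [122 119 115]
-60 -119.0 9.2 [154 153 147]
-60 -118.8 25.2 [242 238 232]
-60 -117.2 21.9 [237 233 226]
-60 -116.7 -3.1 [102  99  99]
-60 -116.3 25.1 [238 235 228]
-60 -114.0 27.1 [239 235 230]
-60 -109.8 29.4 [255 255 255]
-60 -108.2 24.0 [234 231 230]
-60 -108.1 26.0 [247 245 247]
-60 -104.7 31.0 [255 255 255]
-60 -100.9 29.7 [255 255 255]
-60 -92.9 30.9 [255 255 255]
-60 -91.4 27.6 [255 255 255]
-60 -88.6 29.2 [255 255 255]
-60 -86.4 29.4 [255 255 255]
-60 -84.6 31.9 [255 255 255]
0 -133.6 0.4 [96 93 94]
0 -131.2 0.3 [96 92 93]
0 -128.2 1.4 [95 92 92]
0 -127.0 -1.6 [96 93 94]
0 -121.9 9.6 [159 156 151]
0 -121.6 11.4 [161 158 154]
0 -120.7 -1.4 [96 93 94]
0 -120.1 15.8 [165 163 158]
0 -119.8 23.4 [228 223 217]
0 -119.0 -0.8 [105 102 103]
0 -118.9 3.1 [156 154
[... 1160 characters left out ...]
 234 229]
60 -110.4 26.2 [235 231 232]
60 -109.5 27.2 [247 245 247]
60 -109.4 29.1 [255 255 255]
60 -108.0 31.7 [255 255 255]
60 -99.5 28.1 [255 255 255]
60 -97.5 28.3 [255 255 255]
60 -95.7 32.4 [255 255 255]
60 -92.6 27.8 [255 255 255]
60 -92.1 29.4 [255 255 255]
60 -91.4 34.4 [255 255 255]
60 -88.2 27.9 [255 255 255]
60 -83.3 29.4 [255 255 255]
white X [-118.287  -114.8211  -39.9138   49.2919   57.5086] Y [-111.6198 -105.3064  116.6816  121.4366] Z 29.095690158686683
base X [-120.0224 -119.5205 -116.4326] Y [-120.4347 -114.6632 -106.9897  122.7049  125.7875  126.5761]
bar [-68.3979 -64.28   -47.1637] [-52.6662  60.8485] [223.0133 245.5592 251.8127]
min X of hood/handle [-68.1193 -67.1861]
```

Plate and lamp frame check out: the front edge is at lamp x −120, the plate at z ≈ 30 mm, and the handle reaches x ≈ −68. I'll carry the cuff round the front of the hood.

{"api": "move_arm", "payload": {
  "plan": [
    {"delta_pos": [225, -167, -10], "spin": 101.6, "jaw": 2},
    {"delta_pos": [225, -167, -10], "spin": 101.6, "jaw": 2},
    {"delta_pos": [225, -167, -10], "spin": 101.6, "jaw": 2},
    {"delta_pos": [225, -167, -10], "spin": 101.6, "jaw": 2},
    {"delta_pos": [225, -167, -10], "spin": 101.6, "jaw": 2},
    {"delta_pos": [225, -167, -10], "spin": 101.6, "jaw": 2},
    {"delta_pos": [225, -167, -10], "spin": 101.6, "jaw": 2},
    {"delta_pos": [225, -167, -10], "spin": 101.6, "jaw": 2}
  ]
}}

```text
clock: 11.0
tool_pos: [0.4464, -0.0031, 0.1457]
tcp_rot: [[-0.502, 0.865, -0.001], [0.865, 0.502, -0.001], [-0.0, -0.002, -1.0]]
wrist_force: [1.2, 0.2, -0.0]
finger_gap: 0.084
```

{"api": "move_arm", "payload": {
  "plan": [
    {"delta_pos": [-225, -115, 30], "spin": 32.3, "jaw": 2},
    {"delta_pos": [-225, -115, 30], "spin": 32.3, "jaw": 2},
    {"delta_pos": [-225, -115, 45], "spin": 32.3, "jaw": 2},
    {"delta_pos": [-225, -115, 45], "spin": 32.3, "jaw": 2},
    {"delta_pos": [-225, -115, 45], "spin": 32.3, "jaw": 2},
    {"delta_pos": [-225, -115, 45], "spin": 32.3, "jaw": 2},
    {"delta_pos": [-225, -115, 45], "spin": 32.3, "jaw": 2}
  ]
}}

```text
clock: 11.7
tool_pos: [0.462, -0.2551, 0.0996]
tcp_rot: [[0.032, 0.999, -0.003], [0.999, -0.032, 0.002], [0.002, -0.003, -1.0]]
wrist_force: [-0.5, 0.1, -0.6]
finger_gap: 0.088
```

```bash
cat >> fit.py <<'E'
L=np.array([.597,-.211]);_a=np.radians(-2.2);EX=np.array([np.cos(_a),np.sin(_a)]);EY=np.array([-np.sin(_a),np.cos(_a)])
def lampxy(p): p=np.asarray(p)[...,:2]-L; return np.stack([p@EX,p@EY],-1)*1000
E
python3 - <<'E'
from fit import *
np.set_printoptions(precision=4,suppress=True)
s=readout.state();print(s['tool_pos'],s['tcp_rot'][:,1],s['qpos'],'lamp',lampxy(s['tool_pos']),s['wrist_force'])
p,d=snap('wrist','w10.png');b,e=snap('side','s10.png'); cv2.imwrite('pics/s10c.png',cv2.resize(b[40:240,290:490],(600,600)))
P,u,v=cloud('side',e);q=lampxy(P)
for z in range(140,330,15):
    m=(abs(P[:,2]*1000-z)<4)&(np.hypot(*(P[:,:2]-s['tool_pos'][:2]).T)<.09)&(abs(q[:,1]+48)<60)&(q[:,0]<-69)
    if m.any(): print(z,q[m][:,0].min(),q[m][:,0].max())
E
```

```text
[ 0.462  -0.2551  0.0996] [ 0.9995 -0.0322 -0.0029] [ 0.8427  0.2152 -0.4699  1.8744  0.1089  1.0805  0.2981] lamp [-133.2322  -49.2093] [-0.4732  0.1139 -0.6157]
140 -151.53788062781643 -76.11727467771198
155 -149.64642064853743 -113.57948741482214
170 -171.8183927457744 -95.8112791138755
185 -182.0855923117617 -84.31239398030623
200 -191.98045004625234 -71.66991225687732
215 -195.0951634882184 -72.34506056956182
230 -175.20668159828082 -92.72825566254097
245 -169.68386604926786 -132.84262310604328
260 -170.81898635103053 -104.73119795853648
275 -170.21695989426635 -110.76308055786936
290 -172.19880636878722 -97.29223888305798
305 -173.2686586870938 -116.90731255977286
320 -173.93015019397828 -103.34293943679002
```

View pics/s10c.png

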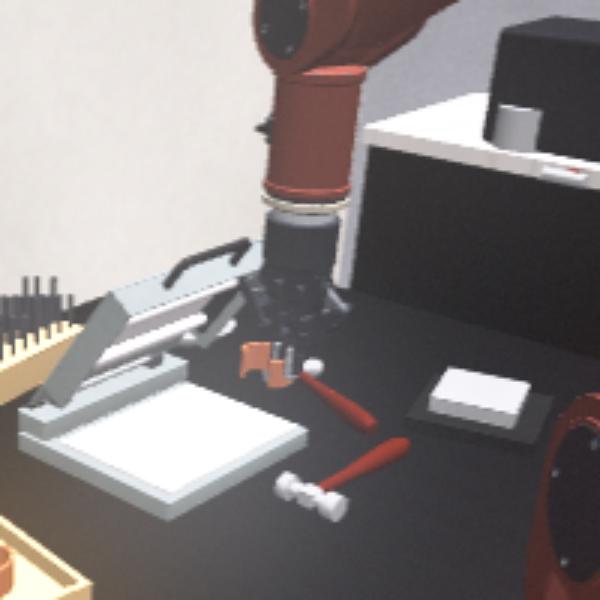

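View pics/w10.png

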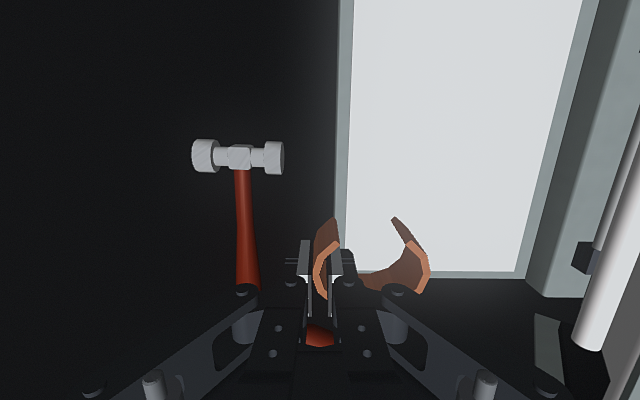

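{"api": "move_arm", "payload": {
  "plan": [
    {"delta_pos": [0, 14, 20], "spin": 0, "jaw": 2},
    {"delta_pos": [0, 14, 45], "spin": 0, "jaw": 2},
    {"delta_pos": [0, 14, 65], "spin": 0, "jaw": 2},
    {"delta_pos": [0, 14, 72], "spin": 0, "jaw": 2},
    {"delta_pos": [0, 14, 75], "spin": 0, "jaw": 2},
    {"delta_pos": [0, 14, 75], "spin": 0, "jaw": 2}
  ]
}}

```text
clock: 12.4
tool_pos: [0.478, -0.2537, 0.0271]
tcp_rot: [[0.028, 1.0, 0.001], [1.0, -0.028, -0.0], [-0.0, 0.001, -1.0]]
wrist_force: [-0.8, 0.1, -0.0]
finger_gap: 0.085
```

Run:
```python
from fit import *
np.set_printoptions(precision=4,suppress=True)
s=readout.state();print(s['tool_pos'],'lamp',lampxy(s['tool_pos']),s['wrist_force'])
b,e=snap('side','s11.png'); cv2.imwrite('pics/s11c.png',cv2.resize(b[100:230,300:460],(738,600),interpolation=cv2.INTER_CUBIC))
P,u,v=cloud('side',e);col=b.astype(int)[v,u];q=lampxy(P)
m=(col[:,2]-col[:,0]>40)&(abs(q[:,0]+90)<50)&(abs(q[:,1]+50)<45)&(P[:,2]<.09);print(m.sum(),np.percentile(P[m,2],[1,5,50,95,99]),q[m].min(0),q[m].max(0))
```

```text
[ 0.478  -0.2537  0.0271] lamp [-117.2948  -47.2404] [-0.7509  0.1139 -0.0132]
123 [0.0346 0.0365 0.0522 0.0673 0.0691] [-123.4849  -66.2303] [-62.577  -23.8765]
```

View pics/s11c.png

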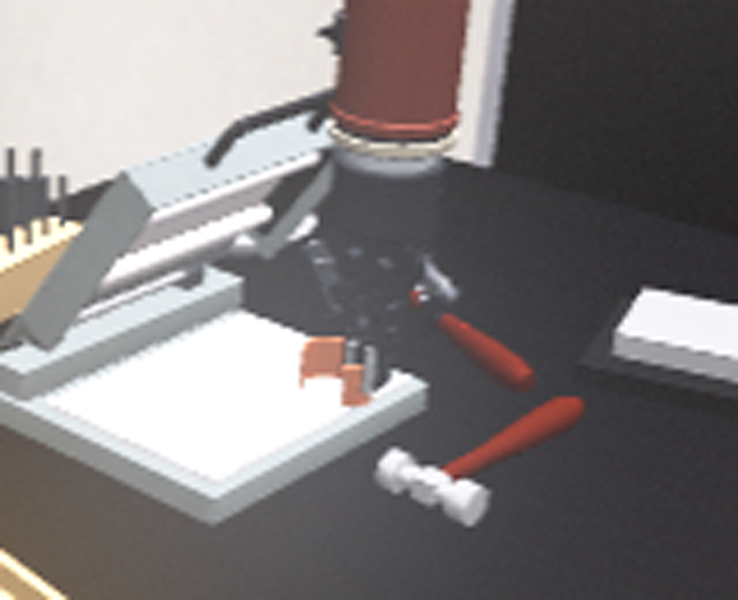

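{"api": "move_arm", "payload": {
  "plan": [
    {"delta_pos": [0, -1, 1.5], "spin": 0, "jaw": 2},
    {"delta_pos": [0, -1, 3], "spin": 0, "jaw": 2},
    {"delta_pos": [0, -1, 3], "spin": 0, "jaw": 2},
    {"delta_pos": [0, -1, 3], "spin": 0, "jaw": 2}
  ]
}}

```text
clock: 12.85
tool_pos: [0.4766, -0.2543, 0.0236]
tcp_rot: [[0.029, 1.0, 0.0], [1.0, -0.029, -0.0], [-0.0, 0.0, -1.0]]
wrist_force: [0.1, 0.2, -1.2]
finger_gap: 0.091
```

{"api": "move_arm", "payload": {
  "plan": [
    {"delta_pos": [0, 0, 1.5], "spin": 0, "jaw": 2},
    {"delta_pos": [0, 0, 2], "spin": 0, "jaw": 2},
    {"delta_pos": [0, 0, 2], "spin": 0, "jaw": 2}
  ]
}}

```text
clock: 13.15
tool_pos: [0.4766, -0.2542, 0.0215]
tcp_rot: [[0.029, 1.0, -0.0], [1.0, -0.029, 0.0], [0.0, -0.0, -1.0]]
wrist_force: [-0.4, 0.6, 1.3]
finger_gap: 0.085
```

{"api": "move_arm", "payload": {
  "plan": [
    {"delta_pos": [0, 0, 0.8], "spin": 0, "jaw": 2},
    {"delta_pos": [0, 0, 0.8], "spin": 0, "jaw": 2},
    {"delta_pos": [0, 0, 0.8], "spin": 0, "jaw": 12},
    {"delta_pos": [0, 0, 0.8], "spin": 0, "jaw": 18},
    {"delta_pos": [0, 0, 0.8], "spin": 0, "jaw": 20},
    {"delta_pos": [0, 0, 0.8], "spin": 0, "jaw": 20}
  ]
}}

```text
clock: 13.75
tool_pos: [0.4765, -0.2542, 0.0205]
tcp_rot: [[0.029, 1.0, -0.0], [1.0, -0.029, 0.0], [0.0, -0.0, -1.0]]
wrist_force: [-0.6, -0.4, -0.2]
finger_gap: 0.233
```

{"api": "move_arm", "payload": {
  "plan": [
    {"delta_pos": [0, 0, -15], "spin": 0, "jaw": 20},
    {"delta_pos": [0, 0, -40], "spin": 0, "jaw": 20},
    {"delta_pos": [0, -10, -60], "spin": 0, "jaw": 20},
    {"delta_pos": [0, -66, -60], "spin": 0, "jaw": 50},
    {"delta_pos": [0, -66, -60], "spin": 0, "jaw": 85},
    {"delta_pos": [0, -66, -60], "spin": 0, "jaw": 85},
    {"delta_pos": [0, -66, -60], "spin": 0, "jaw": 85}
  ]
}}

```text
clock: 14.45
tool_pos: [0.4116, -0.2526, 0.0815]
tcp_rot: [[0.029, 1.0, 0.001], [1.0, -0.029, -0.001], [-0.001, 0.001, -1.0]]
wrist_force: [-0.2, 0.0, 0.3]
finger_gap: 0.902
```

Run:
```python
from fit import *
np.set_printoptions(precision=4,suppress=True)
s=readout.state();print(s['tool_pos'],'lamp',lampxy(s['tool_pos']),s['wrist_force'],s['finger_gap'])
p,d=snap('wrist','w12.png');P,u,v=wcloud(d,s);col=p.astype(int)[v,u]
c=L+EX*(-.092)+EY*(-.048);r=cuff(P,col,c,.062);print(r[:7],lampxy(r[0]))
b,e=snap('side','s12.png'); cv2.imwrite('pics/s12c.png',cv2.resize(b[100:230,300:460],(738,600),interpolation=cv2.INTER_CUBIC))
r=(P-s['tool_pos'])@s['tcp_rot']
f=(abs(r[:,0])<.015)&(abs(r[:,1])<.075)&(r[:,2]<0)&(r[:,2]>-.05)
for sg in (-1,1):
    q=r[f&(sg*r[:,1]>0)];print('finger',sg,'tip z',q[:,2].max(),np.percentile(q[:,1],[2,50,98]))
```

```text
[ 0.4116 -0.2526  0.0815] lamp [-183.6755  -48.6554] [-0.1659  0.0442  0.3312] 0.9024390083945335
(array([ 0.5021, -0.2544]), np.float64(88.28313264165672), np.float64(88.24226647779955), np.float64(88.46417231350739), 897, np.float64(0.0012151769019239436), np.float64(0.061785287397882666)) [-93.1399 -47.0063]
finger -1 tip z -0.028452575594997254 [-0.051  -0.0382 -0.0377]
finger 1 tip z -0.029001512163952397 [0.0385 0.039  0.0515]
```

View pics/w12.png

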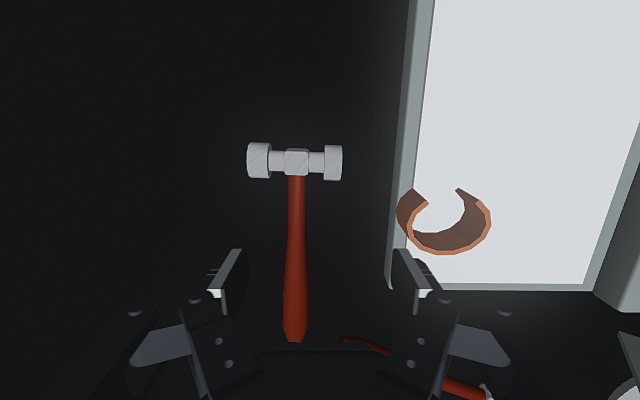

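View pics/s12c.png

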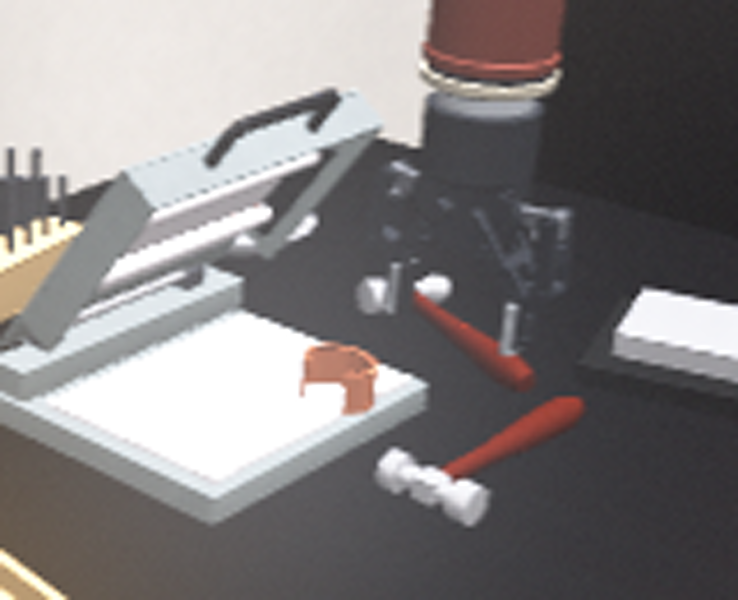

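Cuff 1 stands flat at lamp (−93, −47), with its rim at z = 61.8 mm. I'll slide it gently back with the outside of the open finger, because the handle keeps the wrist from reaching farther in.

{"api": "move_arm", "payload": {
  "plan": [
    {"delta_pos": [1, -1, 30], "spin": 0, "jaw": 85},
    {"delta_pos": [1, -1, 55], "spin": 0, "jaw": 85},
    {"delta_pos": [1, -1, 69], "spin": 0, "jaw": 85},
    {"delta_pos": [1, -1, 71], "spin": 0, "jaw": 85},
    {"delta_pos": [1, 4, 71], "spin": 0, "jaw": 85},
    {"delta_pos": [1, 8, 71], "spin": 0, "jaw": 85},
    {"delta_pos": [1, 12, 71], "spin": 0, "jaw": 85},
    {"delta_pos": [1, 16, 71], "spin": 0, "jaw": 85}
  ]
}}

```text
clock: 15.35
tool_pos: [0.4276, -0.2521, 0.0104]
tcp_rot: [[0.029, 1.0, 0.001], [1.0, -0.029, -0.001], [-0.001, 0.001, -1.0]]
wrist_force: [-0.2, 0.0, -0.2]
finger_gap: 0.998
```

```bash
cat > see.py <<'E'
import sys
from fit import *
np.set_printoptions(precision=4,suppress=True)
n,x,y=sys.argv[1],float(sys.argv[2]),float(sys.argv[3])
s=readout.state();print(s['tool_pos'],'lamp',lampxy(s['tool_pos']),s['wrist_force'],s['finger_gap'])
p,d=snap('wrist','w%s.png'%n);P,u,v=wcloud(d,s);col=p.astype(int)[v,u]
r=cuff(P,col,L+EX*x/1000+EY*y/1000,.062);print(r[1:7],lampxy(r[0]))
b,e=snap('side','s%s.png'%n); cv2.imwrite('pics/s%sc.png'%n,cv2.resize(b[100:230,300:460],(738,600),interpolation=cv2.INTER_CUBIC))
E
python3 see.py 13 -92 -47
```

```text
[ 0.4276 -0.2521  0.0104] lamp [-167.7467  -47.5509] [-0.1596  0.0149 -0.2233] 0.9978166838695801
(np.float64(92.25350755950825), np.float64(245.7181655353515), np.float64(154.23196208810091), 1354, np.float64(0.0011879074337690046), np.float64(0.061493111820477064)) [-82.9285 -49.11  ]
```

View pics/w13.png

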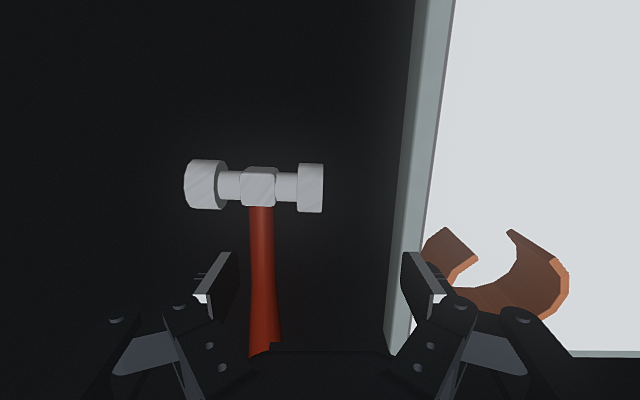

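View pics/s13c.png

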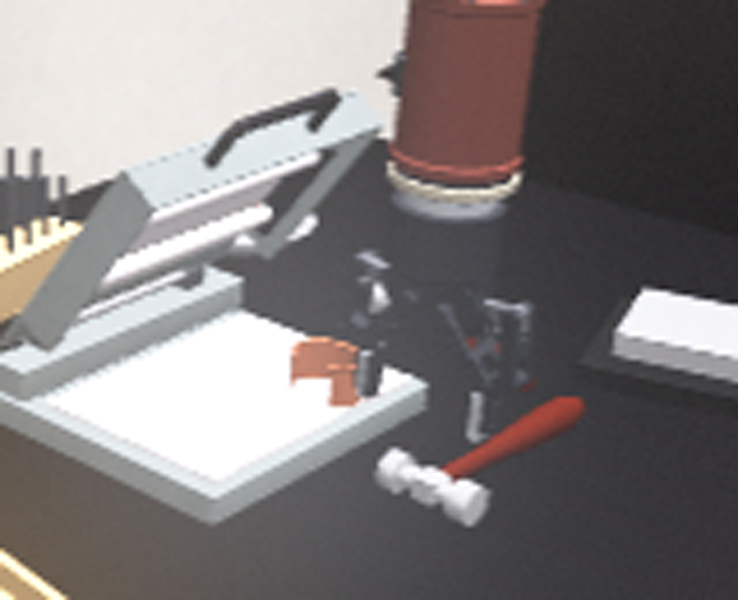

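{"api": "move_arm", "payload": {
  "plan": [
    {"delta_pos": [0, 5, 0], "spin": 0, "jaw": 85},
    {"delta_pos": [0, 10, 0], "spin": 0, "jaw": 85},
    {"delta_pos": [0, 15, 0], "spin": 0, "jaw": 85},
    {"delta_pos": [0, 20, 0], "spin": 0, "jaw": 85},
    {"delta_pos": [0, 25, 0], "spin": 0, "jaw": 85},
    {"delta_pos": [0, 30, 0], "spin": 0, "jaw": 85},
    {"delta_pos": [0, 35, 0], "spin": 0, "jaw": 85},
    {"delta_pos": [0, 39, 0], "spin": 0, "jaw": 85}
  ]
}}

```text
clock: 16.25
tool_pos: [0.4661, -0.2529, 0.0096]
tcp_rot: [[0.029, 1.0, 0.0], [1.0, -0.029, 0.0], [0.0, 0.0, -1.0]]
wrist_force: [-0.7, 0.6, 0.5]
finger_gap: 0.994
```

{"api": "move_arm", "payload": {
  "plan": [
    {"delta_pos": [0, 0, 0], "spin": 0, "jaw": 85},
    {"delta_pos": [0, -10, 0], "spin": 0, "jaw": 85},
    {"delta_pos": [0, -30, -20], "spin": 0, "jaw": 85},
    {"delta_pos": [0, -50, -60], "spin": 0, "jaw": 85},
    {"delta_pos": [0, -50, -100], "spin": 0, "jaw": 60},
    {"delta_pos": [0, -50, -100], "spin": 0, "jaw": 40}
  ]
}}

```text
clock: 16.85
tool_pos: [0.4171, -0.2532, 0.1146]
tcp_rot: [[0.03, 1.0, 0.006], [1.0, -0.03, -0.005], [-0.005, 0.006, -1.0]]
wrist_force: [0.2, -0.2, -0.8]
finger_gap: 0.685
```

```bash
python3 see.py 14 -43 -47
```

```text
[ 0.4171 -0.2532  0.1146] lamp [-178.1417  -49.0903] [ 0.2036 -0.2129 -0.7952] 0.6846555764922976
(np.float64(71.61833751625464), np.float64(71.23655675676409), np.float64(87.12078842201966), 643, np.float64(0.0012094715994747252), np.float64(0.06178355843274318)) [-43.7606 -55.1411]
```

View pics/w14.png

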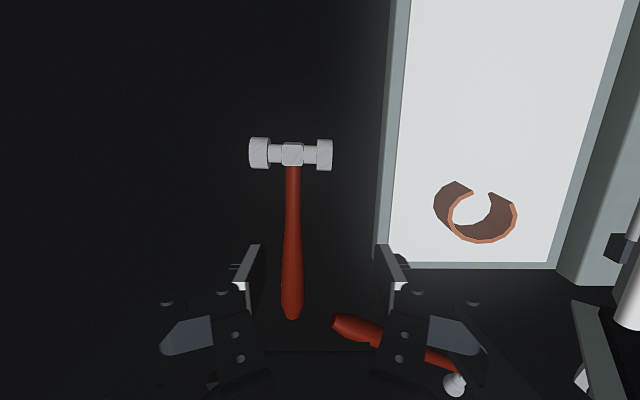

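View pics/s14c.png

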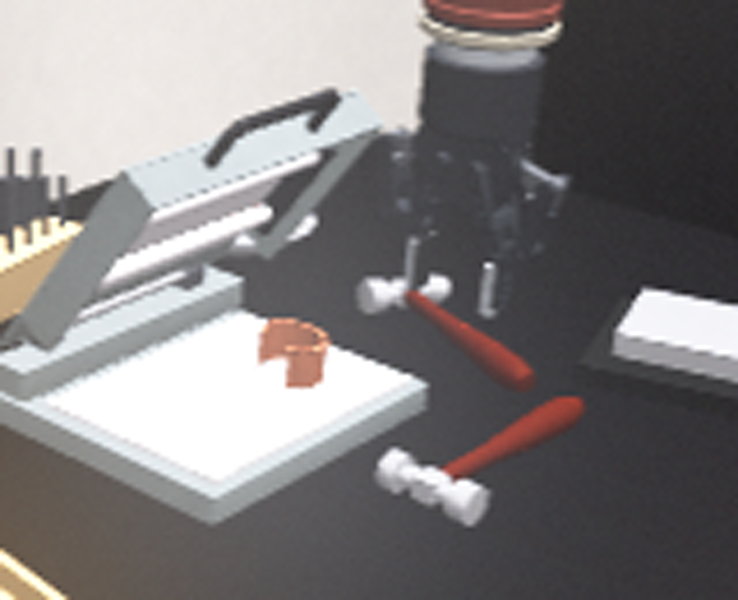

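Cuff 1 now stands at lamp (−44, −55), flat and clear of the edges. Next is the second cuff.

{"api": "move_arm", "payload": {
  "plan": [
    {"delta_pos": [574, 116, -60], "spin": -70.7, "jaw": 20},
    {"delta_pos": [574, 116, -60], "spin": -70.7, "jaw": 20},
    {"delta_pos": [574, 116, -60], "spin": -70.7, "jaw": 20},
    {"delta_pos": [574, 116, -60], "spin": -70.7, "jaw": 20},
    {"delta_pos": [574, 116, -60], "spin": -70.7, "jaw": 20},
    {"delta_pos": [574, 116, -60], "spin": -70.7, "jaw": 20},
    {"delta_pos": [574, 116, -60], "spin": -70.7, "jaw": 20},
    {"delta_pos": [574, 116, -60], "spin": -70.7, "jaw": 20}
  ]
}}

```text
clock: 17.75
tool_pos: [0.5048, 0.1376, 0.1492]
tcp_rot: [[-0.923, 0.384, -0.002], [0.384, 0.923, -0.0], [0.001, -0.001, -1.0]]
wrist_force: [1.0, -0.1, 0.1]
finger_gap: 0.231
```

{"api": "move_arm", "payload": {
  "plan": [
    {"delta_pos": [27.5, 183, 10], "spin": -1.6, "jaw": 20},
    {"delta_pos": [27.5, 183, 30], "spin": -1.6, "jaw": 20},
    {"delta_pos": [27.5, 183, 60], "spin": -1.6, "jaw": 20},
    {"delta_pos": [27.5, 183, 75], "spin": -1.6, "jaw": 20},
    {"delta_pos": [27.5, 183, 75], "spin": -1.6, "jaw": 20},
    {"delta_pos": [27.5, 183, 75], "spin": -1.6, "jaw": 20}
  ]
}}

```text
clock: 18.35
tool_pos: [0.5492, 0.3161, 0.0724]
tcp_rot: [[-0.933, 0.36, -0.005], [0.36, 0.933, -0.001], [0.004, -0.003, -1.0]]
wrist_force: [-0.4, -0.2, 1.2]
finger_gap: 0.236
```

```bash
python3 chk.py w15 .559 .3415
```

```text
[0.5492 0.3161 0.0724] [ 0.3603  0.9328 -0.0028] [ 0.0403  0.5529 -0.8436  1.6243  0.4372  1.1696  0.2969]
(array([0.5585, 0.342 ]), np.float64(-20.590163540643157), np.float64(158.71912830964376), np.float64(89.19725433094297), 894, np.float64(0.0013479211808475992), np.float64(0.03855254723143901))
finger -1 1275 tip z -0.019692533903896275 y [-0.0218 -0.01  ]
finger 1 1271 tip z -0.019160926315187843 y [0.0099 0.0216]
```

View pics/w15.png

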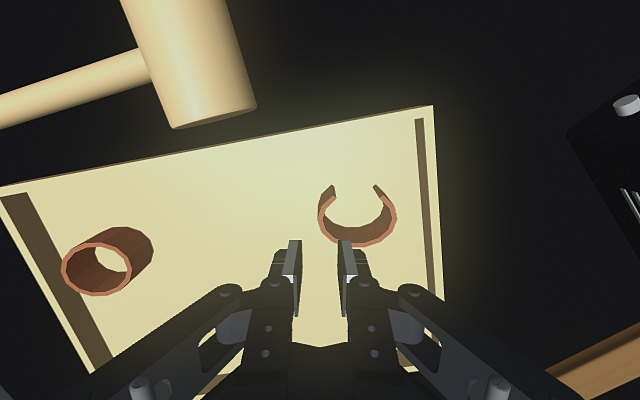

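{"api": "move_arm", "payload": {
  "plan": [
    {"delta_pos": [0.5, 1.5, 35], "spin": 0, "jaw": 20},
    {"delta_pos": [0.5, 1.5, 60], "spin": 0, "jaw": 20},
    {"delta_pos": [0.5, 1.5, 73], "spin": 0, "jaw": 20},
    {"delta_pos": [0.5, 1.5, 73], "spin": 0, "jaw": 20},
    {"delta_pos": [0.5, 1.5, 73], "spin": 0, "jaw": 2},
    {"delta_pos": [0.5, 1.5, 73], "spin": 0, "jaw": 2},
    {"delta_pos": [0.5, 1.5, 73], "spin": 0, "jaw": 2},
    {"delta_pos": [0.5, 1.5, 73], "spin": 0, "jaw": 2}
  ],
  "grip_force": 30
}}

```text
clock: 19.2
tool_pos: [0.5522, 0.3172, 0.0035]
tcp_rot: [[-0.932, 0.363, 0.001], [0.363, 0.932, 0.0], [-0.001, 0.001, -1.0]]
wrist_force: [-1.2, -0.8, 4.1]
finger_gap: 0.083
```

{"api": "move_arm", "payload": {
  "plan": [
    {"delta_pos": [0, 0, -10], "spin": 0, "jaw": 2},
    {"delta_pos": [0, 0, -30], "spin": 0, "jaw": 2},
    {"delta_pos": [0, 0, -70], "spin": 0, "jaw": 2},
    {"delta_pos": [0, 0, -110], "spin": 0, "jaw": 2},
    {"delta_pos": [0, 0, -145], "spin": 0, "jaw": 2},
    {"delta_pos": [0, 0, -145], "spin": 0, "jaw": 2}
  ]
}}

```text
clock: 19.8
tool_pos: [0.5534, 0.3192, 0.1537]
tcp_rot: [[-0.932, 0.363, 0.007], [0.363, 0.932, 0.004], [-0.005, 0.006, -1.0]]
wrist_force: [0.3, 0.2, -2.2]
finger_gap: 0.081
```

Run:
```python
from fit import *
np.set_printoptions(precision=4,suppress=True)
s=readout.state();print(s['tool_pos'],s['tcp_rot'][:,1],s['qpos'])
p,d=snap('wrist','w16.png');P,u,v=wcloud(d,s);col=p.astype(int)[v,u]
r=(P-s['tool_pos'])@s['tcp_rot']
q=r[(col[:,2]-col[:,0]>30)&(r[:,2]<.03)&(r[:,2]>-.05)&(abs(r[:,0])<.05)&(abs(r[:,1])<.08)]
print(len(q),q.min(0),q.max(0))
```

```text
[0.5534 0.3192 0.1537] [0.3628 0.9318 0.0064] [ 0.0625  0.4813 -0.8805  1.5406  0.3824  1.2918  0.334 ]
3331 [-0.0218 -0.0163 -0.0446] [ 0.0193  0.0551 -0.003 ]
```

View pics/w16.png

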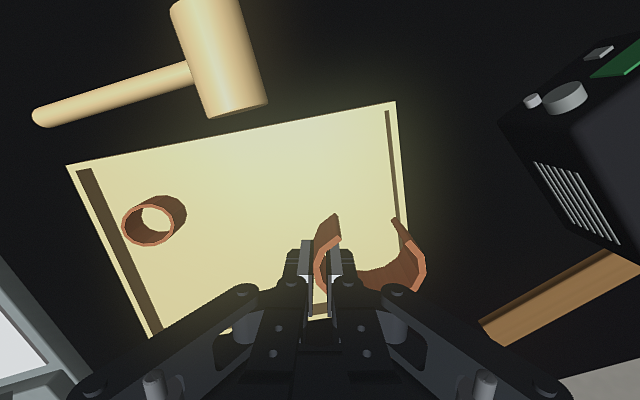

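{"api": "move_arm", "payload": {
  "plan": [
    {"delta_pos": [-27, -353, 0], "spin": 70.9, "jaw": 2},
    {"delta_pos": [-27, -353, 0], "spin": 70.9, "jaw": 2},
    {"delta_pos": [-27, -353, 0], "spin": 70.9, "jaw": 2},
    {"delta_pos": [-27, -353, 0], "spin": 70.9, "jaw": 2},
    {"delta_pos": [-27, -353, 0], "spin": 70.9, "jaw": 2},
    {"delta_pos": [-27, -353, 0], "spin": 70.9, "jaw": 2},
    {"delta_pos": [-27, -353, 0], "spin": 70.9, "jaw": 2},
    {"delta_pos": [-27, -353, 0], "spin": 70.9, "jaw": 2}
  ]
}}

```text
clock: 20.65
tool_pos: [0.4458, -0.0282, 0.1465]
tcp_rot: [[0.015, 1.0, -0.002], [1.0, -0.015, -0.002], [-0.002, -0.002, -1.0]]
wrist_force: [0.4, 0.8, -1.0]
finger_gap: 0.083
```

{"api": "move_arm", "payload": {
  "plan": [
    {"delta_pos": [-127, 10, 20], "spin": 1.3, "jaw": 2},
    {"delta_pos": [-127, 22, 40], "spin": 1.3, "jaw": 2},
    {"delta_pos": [-127, 22, 47], "spin": 1.3, "jaw": 2},
    {"delta_pos": [-127, 22, 47], "spin": 1.3, "jaw": 2},
    {"delta_pos": [-127, 22, 47], "spin": 1.3, "jaw": 2}
  ]
}}

```text
clock: 21.15
tool_pos: [0.4693, -0.1488, 0.0992]
tcp_rot: [[0.025, 1.0, -0.003], [1.0, -0.025, 0.002], [0.002, -0.003, -1.0]]
wrist_force: [-0.2, 0.9, -0.3]
finger_gap: 0.082
```

```bash
python3 see.py 17 -100 50
```

```text
[ 0.4693 -0.1488  0.0992] lamp [-129.9467   57.2996] [-0.2366  0.8692 -0.3064] 0.08221857991939992fit.py:14: RuntimeWarning: Mean of empty slice.
  p=best.x;g=Q[:,:2].mean(0)-p[:2];a=p[2]
  ret = um.true_divide(
Traceback (most recent call last):
  File "see.py", line 7, in <module>
    r=cuff(P,col,L+EX*x/1000+EY*y/1000,.062);print(r[1:7],lampxy(r[0]))
  File "fit.py", line 16, in cuff
    th=np.sort(np.arctan2(Q[:,1]-p[1],Q[:,0]-p[0]));dt=np.diff(np.r_[th,th[0]+2*np.pi]);i=dt.argmax();gp=th[i]+dt[i]/2
                                                                        ~~^^^
IndexError: index 0 is out of bounds for axis 0 with size 0
```

{"api": "move_arm", "payload": {
  "plan": [
    {"delta_pos": [0, 11, 20], "spin": 0, "jaw": 2},
    {"delta_pos": [0, 11, 45], "spin": 0, "jaw": 2},
    {"delta_pos": [0, 11, 60], "spin": 0, "jaw": 2},
    {"delta_pos": [0, 11, 66], "spin": 0, "jaw": 2},
    {"delta_pos": [0, 11, 68], "spin": 0, "jaw": 2},
    {"delta_pos": [0, 11, 68], "spin": 0, "jaw": 2},
    {"delta_pos": [0, 11, 68], "spin": 0, "jaw": 2}
  ]
}}

```text
clock: 21.9
tool_pos: [0.482, -0.1491, 0.0333]
tcp_rot: [[0.024, 1.0, 0.001], [1.0, -0.024, -0.001], [-0.001, 0.001, -1.0]]
wrist_force: [0.1, -0.5, -0.9]
finger_gap: 0.083
```

Run:
```python
from fit import *
np.set_printoptions(precision=4,suppress=True)
s=readout.state();print(s['tool_pos'],'lamp',lampxy(s['tool_pos']),s['wrist_force'])
b,e=snap('side','s18.png'); cv2.imwrite('pics/s18c.png',cv2.resize(b[100:230,300:460],(738,600),interpolation=cv2.INTER_CUBIC))
P,u,v=cloud('side',e);col=b.astype(int)[v,u];q=lampxy(P)
m=(col[:,2]-col[:,0]>40)&(abs(q[:,0]+90)<50)&(abs(q[:,1]-50)<45)&(P[:,2]<.09);print(m.sum(),np.percentile(P[m,2],[1,5,50,95,99]),q[m].min(0),q[m].max(0))
```

```text
[ 0.482  -0.1491  0.0333] lamp [-117.2883   57.3989] [ 0.0611 -0.5304 -0.871 ]
128 [0.0377 0.0394 0.0536 0.0685 0.0778] [-123.1469   38.6439] [-63.2103  78.2801]
```

View pics/s18c.png

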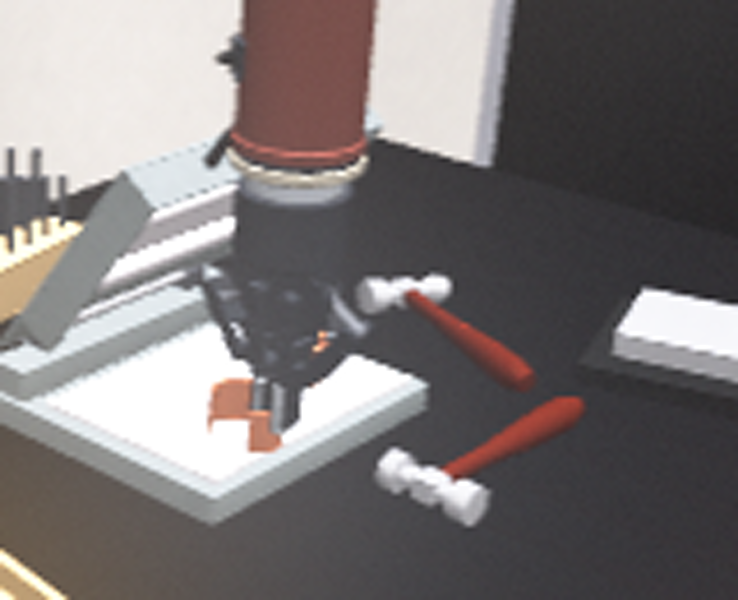

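{"api": "move_arm", "payload": {
  "plan": [
    {"delta_pos": [0, -1, 2], "spin": 0, "jaw": 2},
    {"delta_pos": [0, -1, 4], "spin": 0, "jaw": 2},
    {"delta_pos": [0, -1, 5], "spin": 0, "jaw": 2},
    {"delta_pos": [0, -1, 5], "spin": 0, "jaw": 2}
  ]
}}

```text
clock: 22.35
tool_pos: [0.4802, -0.149, 0.0272]
tcp_rot: [[0.024, 1.0, -0.0], [1.0, -0.024, 0.0], [0.0, -0.0, -1.0]]
wrist_force: [-0.7, -0.4, -1.0]
finger_gap: 0.082
```

{"api": "move_arm", "payload": {
  "plan": [
    {"delta_pos": [0, 0, 1], "spin": 0, "jaw": 2},
    {"delta_pos": [0, 0, 1.5], "spin": 0, "jaw": 2},
    {"delta_pos": [0, 0, 1.5], "spin": 0, "jaw": 2}
  ]
}}

```text
clock: 22.65
tool_pos: [0.4805, -0.1489, 0.0262]
tcp_rot: [[0.024, 1.0, -0.0], [1.0, -0.024, -0.0], [-0.0, -0.0, -1.0]]
wrist_force: [-1.8, -0.4, 4.5]
finger_gap: 0.08
```

Contact with the plate is showing (about 4.5 N). I'll release, back off and open wide for the slide.

{"api": "move_arm", "payload": {
  "plan": [
    {"delta_pos": [0, 0, 0], "spin": 0, "jaw": 12},
    {"delta_pos": [0, 0, 0], "spin": 0, "jaw": 18},
    {"delta_pos": [0, 0, 0], "spin": 0, "jaw": 20},
    {"delta_pos": [0, 0, 0], "spin": 0, "jaw": 20}
  ]
}}

```text
clock: 23.05
tool_pos: [0.4804, -0.1489, 0.0259]
tcp_rot: [[0.024, 1.0, -0.0], [1.0, -0.024, 0.0], [0.0, -0.0, -1.0]]
wrist_force: [0.4, 0.3, 0.8]
finger_gap: 0.233
```

{"api": "move_arm", "payload": {
  "plan": [
    {"delta_pos": [0, 0, -15], "spin": 0, "jaw": 20},
    {"delta_pos": [0, 0, -40], "spin": 0, "jaw": 20},
    {"delta_pos": [0, -10, -60], "spin": 0, "jaw": 20},
    {"delta_pos": [0, -50, -60], "spin": 0, "jaw": 50},
    {"delta_pos": [0, -66, -60], "spin": 0, "jaw": 85},
    {"delta_pos": [0, -66, -60], "spin": 0, "jaw": 85},
    {"delta_pos": [0, -66, -60], "spin": 0, "jaw": 85}
  ]
}}

```text
clock: 23.75
tool_pos: [0.4153, -0.1477, 0.087]
tcp_rot: [[0.024, 1.0, 0.002], [1.0, -0.024, -0.001], [-0.001, 0.002, -1.0]]
wrist_force: [0.0, 1.0, -0.3]
finger_gap: 0.9
```

```bash
python3 see.py 19 -92 56
```

```text
[ 0.4153 -0.1477  0.087 ] lamp [-183.9891   56.284 ] [ 0.0114  0.9753 -0.2522] 0.9002837370965523
(np.float64(84.33776116087944), np.float64(84.97910199797461), np.float64(88.49426086417215), 849, np.float64(0.0012116213026264055), np.float64(0.06184341049484103)) [-93.0943  57.6403]
```

View pics/s19c.png

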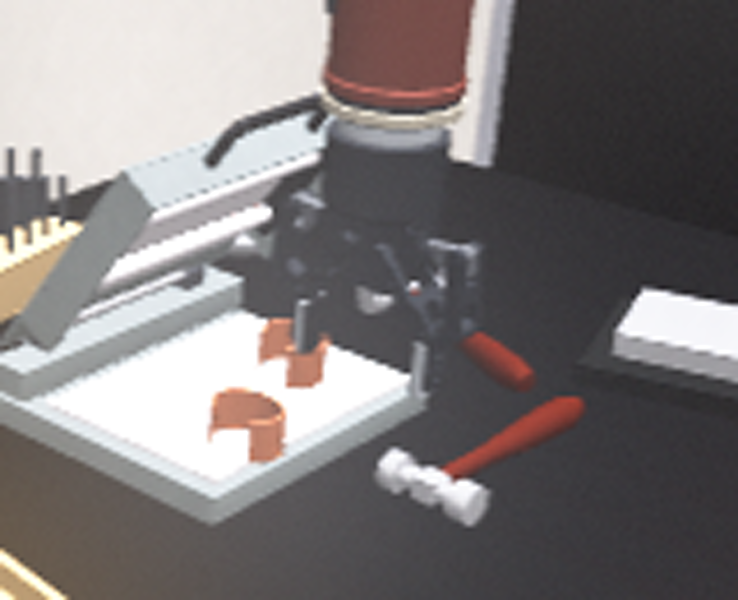

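View pics/w19.png

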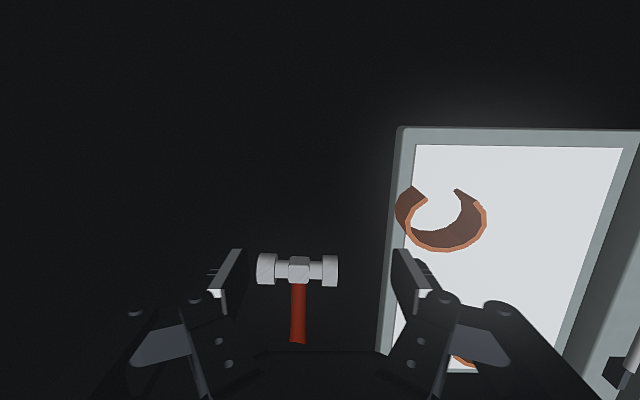

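{"api": "move_arm", "payload": {
  "plan": [
    {"delta_pos": [-4, -1, 30], "spin": 0, "jaw": 85},
    {"delta_pos": [-4, -1, 60], "spin": 0, "jaw": 85},
    {"delta_pos": [-4, -1, 74], "spin": 0, "jaw": 85},
    {"delta_pos": [-4, -1, 76], "spin": 0, "jaw": 85},
    {"delta_pos": [-4, 4, 76], "spin": 0, "jaw": 85},
    {"delta_pos": [-4, 9, 76], "spin": 0, "jaw": 85},
    {"delta_pos": [-4, 14, 76], "spin": 0, "jaw": 85},
    {"delta_pos": [-4, 19, 76], "spin": 0, "jaw": 85}
  ]
}}

```text
clock: 24.65
tool_pos: [0.4345, -0.1521, 0.0106]
tcp_rot: [[0.024, 1.0, 0.001], [1.0, -0.024, -0.001], [-0.001, 0.001, -1.0]]
wrist_force: [-0.1, 0.6, 0.2]
finger_gap: 0.992
```

{"api": "move_arm", "payload": {
  "plan": [
    {"delta_pos": [0, 5, 0], "spin": 0, "jaw": 85},
    {"delta_pos": [0, 10, 0], "spin": 0, "jaw": 85},
    {"delta_pos": [0, 15, 0], "spin": 0, "jaw": 85},
    {"delta_pos": [0, 20, 0], "spin": 0, "jaw": 85},
    {"delta_pos": [0, 25, 0], "spin": 0, "jaw": 85},
    {"delta_pos": [0, 30, 0], "spin": 0, "jaw": 85},
    {"delta_pos": [0, 34, 0], "spin": 0, "jaw": 85},
    {"delta_pos": [0, 37, 0], "spin": 0, "jaw": 85}
  ]
}}

```text
clock: 25.45
tool_pos: [0.4707, -0.1527, 0.0099]
tcp_rot: [[0.024, 1.0, -0.0], [1.0, -0.024, 0.0], [0.0, -0.0, -1.0]]
wrist_force: [-1.5, -0.2, 0.7]
finger_gap: 0.992
```

{"api": "move_arm", "payload": {
  "plan": [
    {"delta_pos": [0, 0, 0], "spin": 0, "jaw": 85},
    {"delta_pos": [0, -10, 0], "spin": 0, "jaw": 85},
    {"delta_pos": [0, -30, -20], "spin": 0, "jaw": 85},
    {"delta_pos": [0, -45, -60], "spin": 0, "jaw": 85},
    {"delta_pos": [0, -45, -100], "spin": 0, "jaw": 85},
    {"delta_pos": [0, -45, -100], "spin": 0, "jaw": 85}
  ]
}}

```text
clock: 26.05
tool_pos: [0.4272, -0.1527, 0.1147]
tcp_rot: [[0.024, 1.0, 0.007], [1.0, -0.024, -0.004], [-0.004, 0.007, -1.0]]
wrist_force: [0.8, -0.2, -0.1]
finger_gap: 0.993
```

```bash
python3 see.py 20 -43 56
python3 - <<'E'
from fit import *
p,d=snap('scene','sc20.png');print(hood(d))
cv2.imwrite('pics/sc20c.png',cv2.resize(p[130:370,130:460],(800,582)))
print([ (r['position'],r['score']) for r in place_of('scene','bangle')])
E
```

```text
[ 0.4272 -0.1527  0.1147] lamp [-171.9361   51.692 ] [ 0.8242 -0.2023 -0.1296] 0.9932393430067258
(np.float64(-110.44198600771308), np.float64(70.19099871853388), np.float64(88.80190347665568), 642, np.float64(0.0011813520727776898), np.float64(0.06179545013130336)) [-43.0834  50.5951]
(np.float64(54.88559363090671), np.float64(-2.2903306952579685), 4537)
[]
```

View pics/s20c.png

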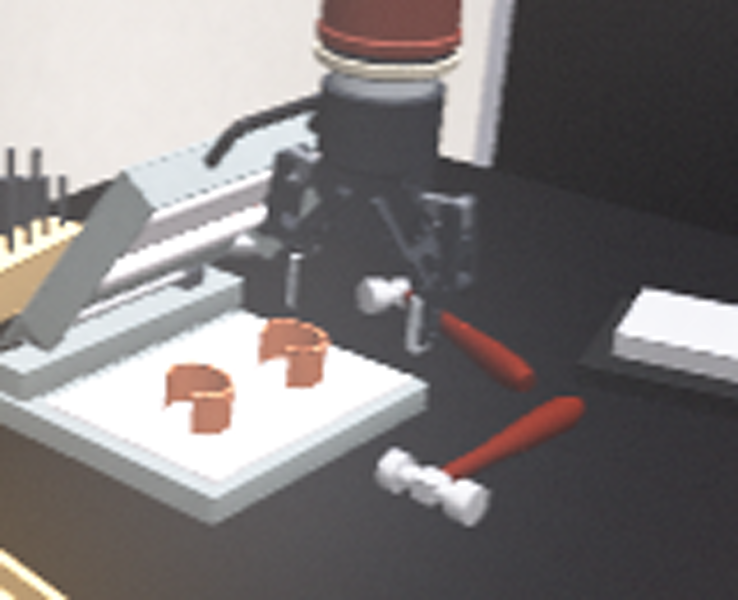

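View pics/w20.png

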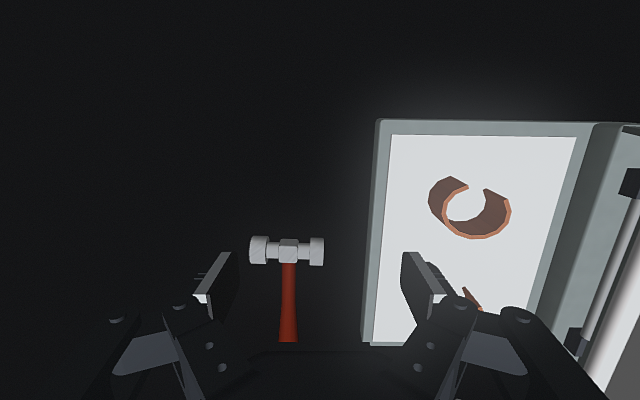

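View pics/sc20c.png

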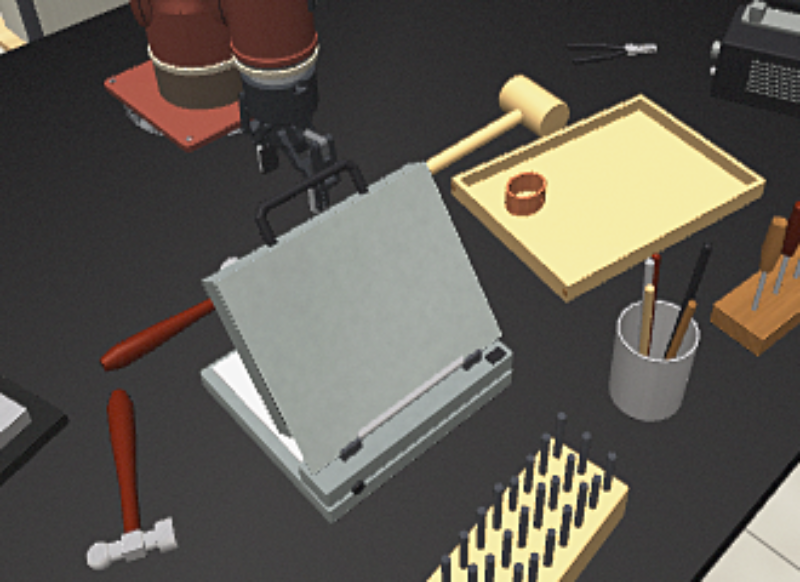

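Both cuffs stand flat and parallel on the plate, the hood is at 54.9° and the bangle is still in the tray. I'll back the arm off, let it settle and hand in.

{"api": "move_arm", "payload": {
  "plan": [
    {"delta_pos": [0, -5, -40], "spin": 0, "jaw": 85},
    {"delta_pos": [0, -5, -80], "spin": 0, "jaw": 85},
    {"delta_pos": [0, -5, -100], "spin": 0, "jaw": 85},
    {"delta_pos": [0, -5, -100], "spin": 0, "jaw": 85},
    {"delta_pos": [0, -5, -100], "spin": 0, "jaw": 85}
  ]
}}

```text
clock: 26.75
tool_pos: [0.4198, -0.1514, 0.2087]
tcp_rot: [[0.024, 1.0, -0.002], [1.0, -0.024, 0.001], [0.001, -0.002, -1.0]]
wrist_force: [0.2, -0.1, -0.6]
finger_gap: 0.997
```

Run:
```python
from fit import *
s=readout.state();print(s['tool_pos'],s['wrist_force'],s['clock'])
p,d=snap('scene','sc21.png');print(hood(d))
print(close_job())
```

```text
[ 0.4197897  -0.15141844  0.20865882] [ 0.20431416 -0.08831003 -0.61884153] 26.75
(np.float64(54.92898116371108), np.float64(-2.2875909336276083), 4547)
the job is handed in; nothing more can be done
None
```

I raised the hood first and left it at about 54.9°, then set both open cuffs on the white plate and handed the job in at about 26.8 s.

- **Cuffs:** I set each cuff on the plate's front edge. The raised handle kept the wrist from going farther in, so I slid each cuff about 50 mm back with the outside of the open finger.
- **Last checks:**
  - The cuffs stand upright and parallel at lamp x, y = (−44, −55) and (−43, +51) mm. That is well inside the plate, with their rims at z ≈ 62 mm as expected.
  - The last pictures show the bangle in the tray and the hammers, mallet and pliers apparently unmoved; I did not measure the tools.
  - The arm was clear of everything.
- **What disagreed:**
  - Both cameras put the fingertips about 20–29 mm behind the reported TCP, depending on the jaw opening, instead of 14 mm ahead. My first handle grasp therefore closed in the air without moving anything, and I corrected for it afterwards.
  - The network did not report the bangle in the last scene picture, but it is plainly visible there.
  - Each slide turned its cuff by about 15°.

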